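Load the retained-sample changer and lock on its shield

ROBOT

A 6-joint arm with a two-finger parallel gripper is mounted at the origin on a cart in front of the work surface, level with it; the furniture and walls round the work are solid. World frame = base frame: x ahead of the robot, y to its left, z up, the work surface at z = 0. Lengths are in mm, angles in degrees, forces in N, time in s.
With the tool pointing down it reaches from about 375 to 925 mm from the base axis. Payload 5.7 kg.
Tool frame: the origin (TCP) lies midway between the tips of the shut fingers; the grasp point (between the pads) lies 19 mm behind it; z points along the fingers, x is the direction in which the jaws open and shut, and the axes are right-handed (so a half turn about z gives the same grasp; the last joint's range is limited). The gripper opens to 85 mm and grips with 20 to 120 N. Pads are 22 mm wide; open, the fingers measure 114 mm over their backs; the gripper's body (76 mm by 85 mm) begins 54 mm behind the grasp point. The pads swing forward as they close: fully open they stand 13 mm farther back than shut.
Start: joints at [69.494, 20.558, 86.54, -0, 72.909, -6.595], TCP at [144.247, 582.371, 231.267] pointing down, gripper open.
Joint ranges: [-170.27, 170.27], [-57.76, 135], [12.27, 136.19], [-55.21, 235.2], [11.17, 155.16], [-170.74, 170.74]. Speed limits (degrees/s): [136.94, 136.94, 180, 180, 180, 180].

INTERFACE

Orientations are given as [roll, pitch, yaw] about the fixed x, y, z axes, in that order (R = Rz(yaw) Ry(pitch) Rx(roll)).
In Python, from rig import env gives the robot as it stands.
- The arm moves only by the shell command python3 -m inch 'ROWS' [FORCE]. ROWS is a JSON object of lists of equal length, an entry for each row: "dp": the shift along the world's x, y, z in mm, a list of three; "roll": the turn about the world's z in units of 5 degrees (1.0 is 5 degrees); "grip": the closure in counts, from 0 (fully open) to 255 (shut). A call has 1 to 8 rows; each row is the pose to reach, as a shift and turn from the pose commanded when the call began; what a row does not reach only later rows make up. A row lasts 1/12 s, in which the tool goes at most 41.7 mm and 7.16 degrees, less where a joint would pass 70% of its speed; a pose out of reach is approached as far as the arm can. A call with a gripper value outside its range is refused whole. The fingers move at their own pace and stop on an object; FORCE is the grip in N (left out, the last holds). Time passes only in rows, so rows that repeat a pose let the fingers close. It gives the time, the measured TCP pose, the force and the opening at its end, in the units of the state.
- env.get_obs(): the state, without advancing time (a new reading comes with each control period).
- env.snapshot(name): name is "scene" or "side" or "wrist"; returns a dict with "image" (420x560x3 uint8, red, green, blue), "K" (3x3 intrinsics, pixels), "origin" and "attitude" of the camera in the world. Camera axes: x right, y up, looking along -z (the intrinsics and any distortion apply to the point x, -y, -z); pixel columns grow to the right and rows downward; lengths in mm; the calibration is good to about 2 mm. A picture is of the moment at which its call begins. There is no depth.
- env.job_done(): hands the job in, once; it reports no verdict.
The state is a dict: "t": time; "joint_positions": joint angles; "joint_velocities": joint speeds; "joint_torque": joint torques, N m; "ee_pos": TCP position; "tool_rot": TCP orientation; "ft_force": force on the tool from outside, world axes, zero at the start; "ft_torque": the same for the moment, N m; "gripper_width": finger opening in mm.
Only numpy, scipy, OpenCV 4.12 (cv2) and the standard library are available. Lean on these libraries where they do the work, as an engineer would, in place of code of your own. Each camera call takes 0.05 s, during which the arm holds its last target.

TASK

Load the sample pots that are here into the carousel in the order white cap, blue cap, orange cap (one colour may be missing): set each one fully down in the cup at the orange load mark, then turn the carousel one click counter-clockwise, after the last pot as well, so that they stand in neighbouring cups. Stand the black date stamp, which is in the way in front of the changer, upright on the round grey mat; and last of all, with the pots loaded, hang the blue shield on the changer's front: slip its two keyholes over the two headed studs and slide it down until it locks behind the heads, then let go. Leave the label roll and the small white tub where they are.

Things in the scene. Friction and masses are not known exactly. Their poses are not given: they have to be found in the camera images.
- changer: Fixed grey sample changer in the middle of the table, turned up to 0.2 rad. Origin on the table, on the carousel's axis; x points from its front (robot side) to its back, z up. Its front wall is 150 mm wide, 95 mm high and 12 mm thick, front face at x = -140 mm, with an orange load mark on its top edge and two studs on its face.
- changer_studs (a point): Point midway between the two steel studs' necks, halfway along them, 4.5 mm in front of the wall's face, 78 mm above the table; axes as the changer. The studs stick out towards -x at y = -35 and +35 mm: neck 7 mm in diameter and 9 mm long, then a head 14 mm in diameter and 4 mm thick.
- changer_load (a point): Floor centre of the carousel cup that is at the load mark, the front one (75 mm from the axis, towards the wall, 22 mm above the table). Does not turn. The cups are 47 mm across inside, 55 mm outside, and 24 mm deep; their rims are 46 mm above the table.
- changer_st1 (a point): Fixed point: the floor centre of the cup one click (60 deg) counter-clockwise, seen from above, from the load mark.
- changer_st2 (a point): The same, two clicks from the load mark.
- changer_st3 (a point): The same, three clicks from the load mark.
- carousel (a joint): Angle of the six-cup aluminium carousel (200 mm across), rad, positive counter-clockwise seen from above. Starts near 0; a spring detent holds it at 0, 1.047, 2.094 and 3.142, and stops lie 0.1 rad beyond the first and the last. It takes about 0.1 N m to turn and falls into the nearest detent when let go.
- knob (a point): Grip point of the carousel's black bar knob, on the axis, 85 mm above the table: a bar 50 mm long along the point's x, 14 mm thick along its y, from 62 to 98 mm above the table. At carousel 0 the bar lies along the changer's x; it turns with the carousel. Grip it from above and turn.
- pot_white: Sample pot with white screw cap and amber body, closed: upright cylinder 42 mm in diameter, 48 mm high, the cap being the top 18 mm, bottom-heavy. Origin at the centre of its underside, z up. 90 g. Stands on the table to the left.
- pot_blue: The same with a blue cap.
- pot_orange: The same with an orange cap.
- stamp: Black date stamp standing upright, 100 mm high, on a foot 28 x 46 mm (x, y), just in front of the changer's wall, where the shield would come down. Origin at the centre of its underside. Round grip 34 mm in diameter from 63 to 100 mm above its foot; 0.12 kg; it does not plunge.
- mat: Fixed round grey mat on the table, 110 mm in diameter, 3 mm thick; origin at the centre of its underside.
- shield: Blue plate 110 mm wide (y), 96 mm high (z), 5 mm thick (x), 0.12 kg, both sides alike, with a black grip tab on the middle of its upper edge: 36 mm wide, 8 mm thick, from 94 to 124 mm above the lower edge. Origin at the middle of its lower edge. At the start it stands upright in the stand and lifts straight out.
- shield_slots (a point): Where the necks lie when locked: midway between its keyholes (y = -35, +35 mm), 64.5 mm above the lower edge, mid-plate; then within 3 mm of changer_studs. Each keyhole: opening 22 mm wide, 35 to 57 mm above the lower edge, then a slot 11 mm wide up to 68 mm. Heads pass when 46 mm above the lower edge; then lower the shield 18.5 mm until the slots' ends rest on the necks. Axes as shield.
- stand: Fixed stand for the shield: base plate 75 x 150 mm, 10 mm thick, on which the shield's lower edge rests, with white grooved blocks at both ends (groove 9 mm wide, 43 mm high above the table). Origin at the centre of its underside; the shield stands along its y.
- roll: White label roll, 92 mm in diameter and 52 mm high, standing on the table; bystander, leave alone. Origin at the centre of its underside.
- tub: Small round white tub, 70 mm in diameter and 45 mm high; bystander, leave alone. Origin at the centre of its underside.
Not all that is in view belongs to the job. Of the things that look like the pot_orange, the smaller one is meant. Of the things that look like the pot_blue, the larger one is meant.

How it is judged (in metres and radians):
On the way, in this order (a step that is already met when the one before it is completed fails the run):
1. the white-capped pot, if there is one, stands fully down in the cup at the load mark (horizontal distance between pot_white and changer_load below 0.012 m and z of pot_white in the frame of changer between 0.016 and 0.027 m and angle between pot_white's own z axis and vertical below 0.2 rad and contact force between pot_white and the fingers below 0.1 N), for 0.2 s.
2. the carousel has been turned one click, so that this pot is at the next stop (horizontal distance between pot_white and changer_st1 below 0.012 m and z of pot_white in the frame of changer between 0.016 and 0.027 m and angle between pot_white's own z axis and vertical below 0.2 rad), for 0.2 s.
3. the blue-capped pot, if there is one, stands fully down in the cup at the load mark (horizontal distance between pot_blue and changer_load below 0.012 m and z of pot_blue in the frame of changer between 0.016 and 0.027 m and angle between pot_blue's own z axis and vertical below 0.2 rad and contact force between pot_blue and the fingers below 0.1 N), for 0.2 s.
4. the carousel has been turned one click, so that this pot is at the next stop (horizontal distance between pot_blue and changer_st1 below 0.012 m and z of pot_blue in the frame of changer between 0.016 and 0.027 m and angle between pot_blue's own z axis and vertical below 0.2 rad), for 0.2 s.
5. the orange-capped pot, if there is one, stands fully down in the cup at the load mark (horizontal distance between pot_orange and changer_load below 0.012 m and z of pot_orange in the frame of changer between 0.016 and 0.027 m and angle between pot_orange's own z axis and vertical below 0.2 rad and contact force between pot_orange and the fingers below 0.1 N), for 0.2 s.
6. the carousel has been turned one click, so that this pot is at the next stop (horizontal distance between pot_orange and changer_st1 below 0.012 m and z of pot_orange in the frame of changer between 0.016 and 0.027 m and angle between pot_orange's own z axis and vertical below 0.2 rad), for 0.2 s.
7. the shield is locked on both studs (x of shield_slots in the frame of changer_studs between -0.0045 and 0.0045 m and y of shield_slots in the frame of changer_studs between -0.005 and 0.005 m and z of shield_slots in the frame of changer_studs between -0.005 and 0.004 m and angle between shield's own z axis and vertical below 0.1 rad and angle between the x axis of shield and the x axis of changer, either way round below 0.12 rad), for 0.2 s.
At the end, for the whole second after the job is handed in: Shield locked upright on both studs (4 mm), at rest; the pots present upright and fully down in neighbouring cups in colour order, the last one click past the load mark (12 mm); stamp upright on the mat (centres within 45 mm); roll and tub moved under 40 mm (all of step 6 and all of step 7 and linear speed of each of shield, pot_white, pot_blue, pot_orange, stamp below 0.02 m/s and ((horizontal distance between pot_white and changer_st1 below 0.012 m and z of pot_white in the frame of changer between 0.016 and 0.027 m and angle between pot_white's own z axis and vertical below 0.2 rad) or (horizontal distance between pot_white and changer_st2 below 0.012 m and z of pot_white in the frame of changer between 0.016 and 0.027 m and angle between pot_white's own z axis and vertical below 0.2 rad) or (horizontal distance between pot_white and changer_st3 below 0.012 m and z of pot_white in the frame of changer between 0.016 and 0.027 m and angle between pot_white's own z axis and vertical below 0.2 rad)) and ((horizontal distance between pot_blue and changer_st1 below 0.012 m and z of pot_blue in the frame of changer between 0.016 and 0.027 m and angle between pot_blue's own z axis and vertical below 0.2 rad) or (horizontal distance between pot_blue and changer_st2 below 0.012 m and z of pot_blue in the frame of changer between 0.016 and 0.027 m and angle between pot_blue's own z axis and vertical below 0.2 rad)) and horizontal distance between pot_white and pot_blue below 0.087 m and horizontal distance between pot_blue and pot_orange below 0.087 m and (horizontal distance between pot_white and pot_orange below 0.087 m or horizontal distance between pot_white and pot_blue below 0.087 m) and ((horizontal distance between pot_white and changer_st1 below 0.012 m and z of pot_white in the frame of changer between 0.016 and 0.027 m and angle between pot_white's own z axis and vertical below 0.2 rad) or (horizontal distance between pot_blue and changer_st1 below 0.012 m and z of pot_blue in the frame of changer between 0.016 and 0.027 m and angle between pot_blue's own z axis and vertical below 0.2 rad) or (horizontal distance between pot_orange and changer_st1 below 0.012 m and z of pot_orange in the frame of changer between 0.016 and 0.027 m and angle between pot_orange's own z axis and vertical below 0.2 rad)) and horizontal distance between stamp and mat below 0.045 m and angle between stamp's own z axis and vertical below 0.15 rad and height (world z) of stamp below 0.012 m); the robot touches nothing.
It fails at once if the label roll is shifted by more than 40 mm (distance of roll from where it was at the start of the episode above 0.04 m).
It fails at once if the small tub is shifted by more than 40 mm (distance of tub from where it was at the start of the episode above 0.04 m).
Of pot_white, pot_blue, pot_orange only 2 to 3 are there at a start; the rules pass over those that are not, and their reading is None.
At some moment in a run one of pot_white, pot_blue, pot_orange may be knocked a few centimetres aside while the robot is not near it.
It also fails if it takes over 210 s, if anything falls off the work surface, if the arm or the gripper's body presses on something with over 40 N, if the wrist force passes 120 N, or if a joint passes its speed limit or range.

## Working session

There is one attempt and no reset: what is moved stays moved. The work goes in short steps, Python scripts to look and compute and a shell command to move; the robot and the scene stay as the last step left them, time stands still between calls to the robot, and variables do not carry over. Pictures are saved under pics/ and viewed, and the job is handed in when it is done.

```bash
ls; mkdir -p pics; python3 - <<'E'
from rig import env
import cv2
o=env.get_obs(); print({k:o[k] for k in ('t','ee_pos','tool_rot','ft_force','gripper_width')})
for n in ("scene","side","wrist"):
    s=env.snapshot(n); cv2.imwrite(f"pics/{n}0.png",s["image"][:,:,::-1]); print(n,s["K"],s["origin"],s["attitude"],[k for k in s])
E
```

```text
pics
{'t': 0.0, 'ee_pos': array([144.00221307, 581.74832344, 230.4294592 ]), 'tool_rot': array([-1.79988572e+02,  1.07747865e-01,  7.60904407e+01]), 'ft_force': array([-0.18094963,  0.14765424, -0.35904432]), 'gripper_width': 85.24706246909165}
scene [[384.0028765    0.         278.40196893]
 [  0.         384.0028765  208.68410479]
 [  0.           0.           1.        ]] [ 101.08934172 -467.44794769  707.65993644] [ 48.34325163  -0.88883245 -39.74017824] ['image', 'K', 'origin', 'attitude']
side [[526.55128893   0.         290.48638484]
 [  0.         526.55128893 218.85103011]
 [  0.           0.           1.        ]] [ 517.38178459 1304.19724677  865.61573688] [  58.18951588    0.20390619 -178.76820605] ['image', 'K', 'origin', 'attitude']
wrist [[376.56455672   0.         279.75398629]
 [  0.         376.56455672 209.5919736 ]
 [  0.           0.           1.        ]] [ 67.34373523 600.7509084  373.45604323] [-18.14456318   0.11911105  76.1715997 ] ['image', 'K', 'origin', 'attitude']
```

View pics/scene0.png

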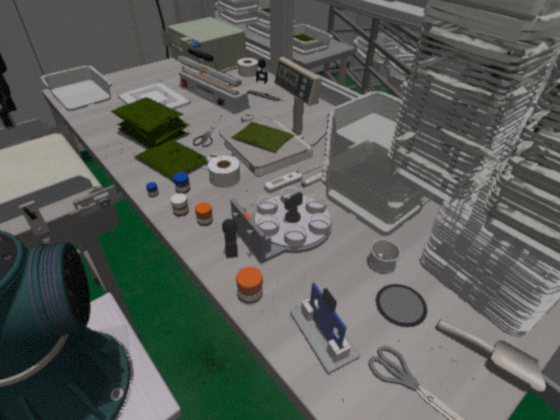

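View pics/side0.png

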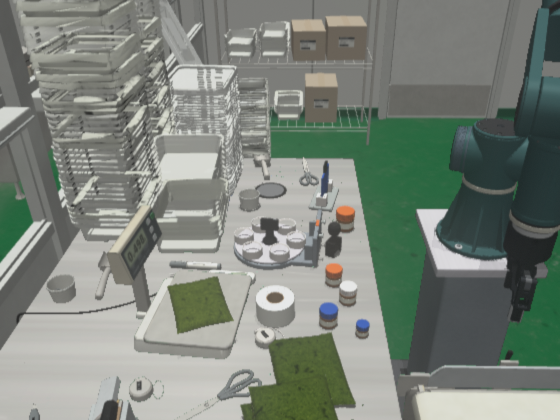

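View pics/wrist0.png

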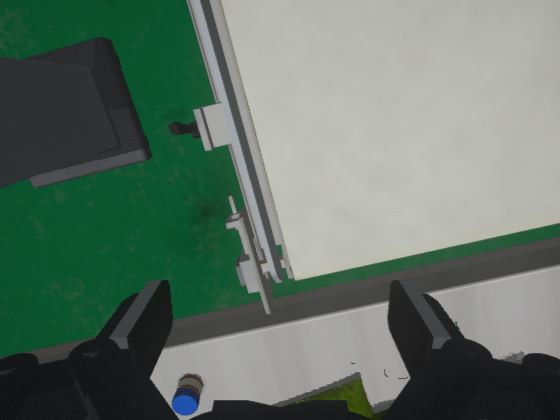

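Candidates in the scene picture: white pot (179,203), the only one. Blue pots are at (181,181), larger, and (152,188), smaller. Orange pots are at (204,213), smaller, and (249,282), larger. By the description I want blue (181,181) and orange (204,213). Checking close crops next.

```bash
cat > h.py <<'E'
import numpy as np, cv2
from scipy.spatial.transform import Rotation as R
from rig import env
def snap(n,save=None):
    s=env.snapshot(n)
    if save: cv2.imwrite("pics/"+save+".png",s["image"][:,:,::-1])
    return s
def Rc(s): return R.from_euler('xyz',s["attitude"],degrees=True).as_matrix()
def proj(s,P):
    P=np.atleast_2d(np.array(P,float)); c=(P-s["origin"])@Rc(s)
    q=np.c_[c[:,0],-c[:,1],-c[:,2]]@np.array(s["K"]).T
    return q[:,:2]/q[:,2:]
def unproj(s,uv,z):
    uv=np.atleast_2d(np.array(uv,float)); q=np.c_[uv,np.ones(len(uv))]@np.linalg.inv(s["K"]).T
    d=np.c_[q[:,0],-q[:,1],-q[:,2]]@Rc(s).T; o=np.array(s["origin"])
    return o+d*((z-o[2])/d[:,2])[:,None]
def crop(s,x0,x1,y0,y1,f,name):
    im=s["image"][y0:y1,x0:x1,::-1]; cv2.imwrite("pics/"+name+".png",cv2.resize(im,None,fx=f,fy=f,interpolation=cv2.INTER_CUBIC))
E
python3 - <<'E'
from h import *
s=snap("scene"); crop(s,130,330,160,310,4,"sc1"); crop(s,210,450,220,380,3,"sc2")
s=snap("side"); crop(s,220,390,170,340,3.5,"sd1")
E
```

```text
(no output)
```

View pics/sc1.png

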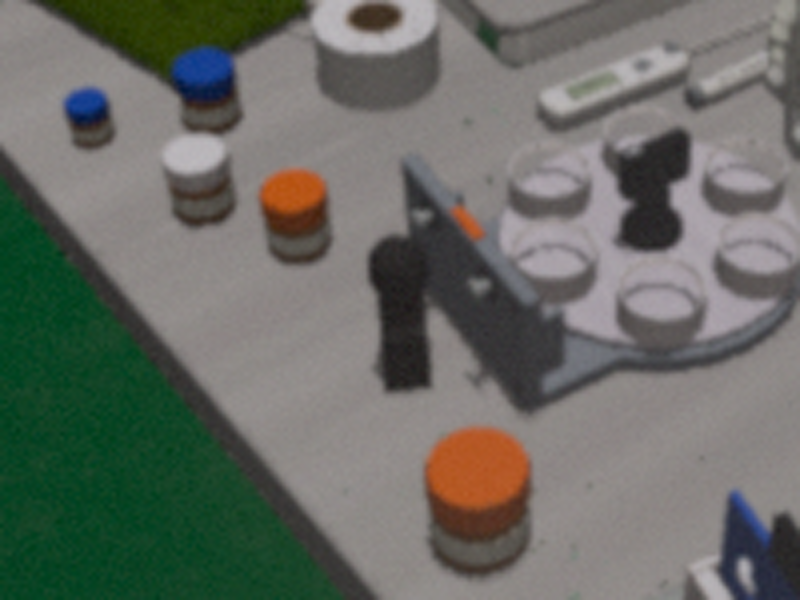

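View pics/sc2.png

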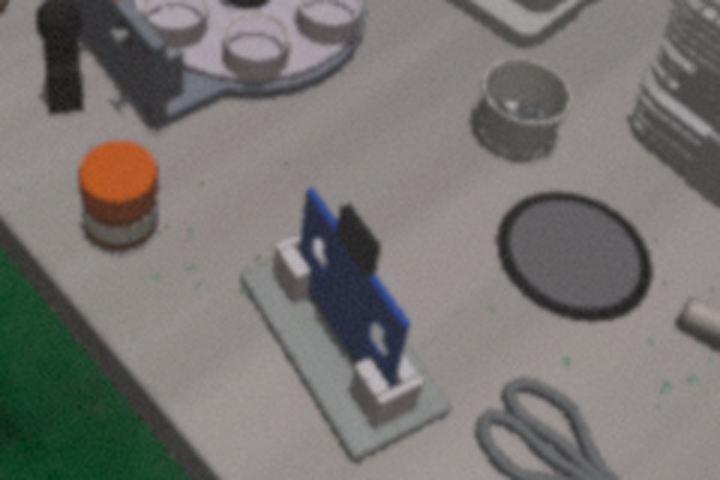

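View pics/sd1.png

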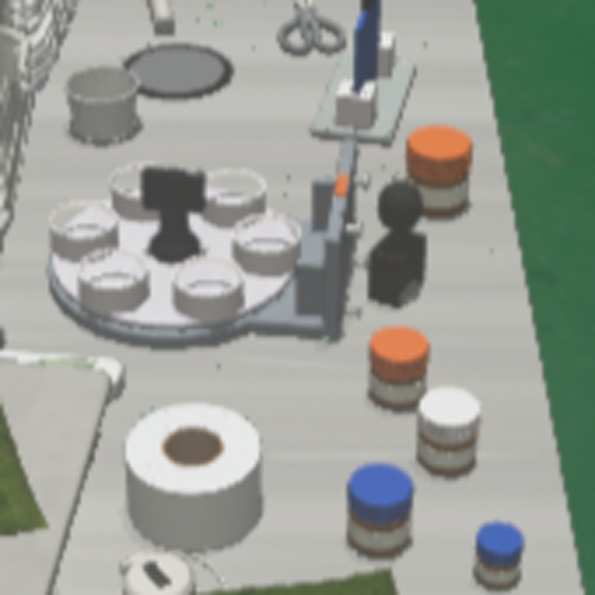

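The crops show the targets: white (200,160 in the first crop), larger blue (205,75) and smaller orange (295,200). The stamp (400,310) is in front of the wall. Now measuring.

```bash
python3 - <<'E'
from h import *
A=snap("scene");B=snap("side")
def c(x,y): return (130+x/4,160+y/4)
def d(x,y): return (220+x/3.5,170+y/3.5)
def e(x,y): return (210+x/3,220+y/3)
def tri(a,b):
    # two-ray
    rows=[];rhs=[]
    for s,uv in((A,a),(B,b)):
        p=unproj(s,uv,0)[0]; o=np.array(s["origin"]); v=(p-o)/np.linalg.norm(p-o); M=np.eye(3)-np.outer(v,v); rows.append(M); rhs.append(M@o)
    x,_,_,_=np.linalg.lstsq(np.vstack(rows),np.hstack(rhs),rcond=None); return x.round(1)
# cap-top centres
for n,a,b in (("white",c(196,153),d(449,410)),("blue",c(204,70),d(380,487)),("orange",c(294,191),d(399,350)),("bigor",c(478,460),d(439,149)),("smallblue",c(87,105),d(500,541)),
 ("knob top",c(655,150),d(174,178)),("stamp top",c(400,252),d(401,195)),("roll top",c(376,18),d(192,446)),("mat",e(575,255),d(176,71)),("tub rim",e(525,90),d(103,90))):
    print(n,tri(a,b),'z48:',unproj(A,a,48)[0].round(1),unproj(B,b,48)[0].round(1), 'z3',unproj(A,a,3)[0].round(1))
print("loadmark z95",unproj(A,c(467,221),95),unproj(B,d(342,185),95))
# wall top front corners scene
print("wall top z95: far-left corner, near-right",unproj(A,[c(405,158),c(540,308)],95).round(1), unproj(B,[d(351,142)],95).round(1))
# cups rims (z46) scene
print("cups",unproj(A,[c(548,168),c(553,245),c(660,287),c(757,240),c(742,170),c(640,130)],46).round(1))
print("cups side",unproj(B,[d(265,236),d(207,283),d(114,272),d(84,226),d(148,186),d(231,190)],46).round(1))
print("shield top edge z~106",unproj(A,[e(310,188),e(408,320)],106).round(1),"stand corners z10",unproj(A,[e(243,277),e(355,460),e(450,410)],10).round(1))
E
```

```text
white [402.9 295.8  45.8] z48: [404.2 293.1  48. ] [401.1 299.6  48. ] z3 [424.8 345.    3. ]
blue [453.4 375.2  44.3] z48: [453.1 370.5  48. ] [452.3 380.1  48. ] z3 [477.1 427.7   3. ]
orange [434.3 224.6  43.6] z48: [434.6 220.   48. ] [432.6 231.6  48. ] z3 [457.4 266.9   3. ]
bigor [388.8 -37.   58.2] z48: [396.5 -30.5  48. ] [384.5 -51.9  48. ] z3 [416.6  -0.6   3. ]
smallblue [376.8 409.3  29.4] z48: [371.1 385.   48. ] [378.1 429.8  48. ] z3 [389.6 443.2   3. ]
knob top [605.8  66.8  91.8] z48: [643.9 105.2  48. ] [609.2  -1.5  48. ] z3 [680.9 144.2   3. ]
stamp top [428.5  89.9  92.6] z48: [455.6 130.2  48. ] [420.7  21.9  48. ] z3 [479.8 171.    3. ]
roll top [579.2 343.9  51.3] z48: [583.2 348.2  48. ] [578.1 341.   48. ] z3 [616.1 403.8   3. ]
mat [ 623.9 -273.4    1.4] z48: [ 590.2 -286.2   48. ] [ 617.6 -187.5   48. ] z3 [ 623.6 -273.9    3. ]
tub rim [ 685.9 -166.4   41.3] z48: [ 683.8 -169.4   48. ] [ 681.9 -150.7   48. ] z3 [ 723.5 -149.     3. ]
loadmark z95 [[475.82601152  84.82329089  95.        ]] [[471.73439203  81.82452716  95.        ]]
wall top z95: far-left corner, near-right [[480.  154.8  95. ]
 [465.2   2.1  95. ]] [[462.9  16.1  95. ]]
cups [[578.  137.3  46. ]
 [534.5  77.5  46. ]
 [562.1   7.8  46. ]
 [637.3   0.7  46. ]
 [676.9  55.4  46. ]
 [651.6 129.2  46. ]]
cups side [[532.   81.4  46. ]
 [575.7 147.   46. ]
 [648.4 133.4  46. ]
 [677.9  69.3  46. ]
 [630.4   8.2  46. ]
 [561.1  13.3  46. ]]
shield top edge z~106 [[ 455.5 -161.9  106. ]
 [ 433.9 -267.6  106. ]] stand corners z10 [[ 422.2 -139.5   10. ]
 [ 390.1 -281.1   10. ]
 [ 460.2 -296.7   10. ]]
```

```bash
python3 -m inch '{"dp":[[24,-41,10],[48,-82,20],[72,-123,30],[96,-164,40],[120,-205,50],[144,-246,50],[156,-267,50],[156,-267,50]],"roll":[0.5,1,1.6,1.6,1.6,1.6,1.6,1.6],"grip":[0,0,0,0,0,0,0,0]}' 40
```

```text
t: 1.02
ee_pos: [301.6, 312.2, 281.9]
tool_rot: [179.9, 0.0, 84.0]
ft_force: [0.2, 0.2, -1.0]
gripper_width: 85.2
```

```bash
python3 -m inch '{"dp":[[24,-41,0],[48,-82,0],[72,-123,0],[96,-164,0],[120,-205,0],[130,-225,0],[130,-225,0],[130,-225,0]],"roll":[0,0,0,0,0,0,0,0],"grip":[0,0,0,0,0,0,0,0]}'; python3 -c "
from h import *
s=snap('wrist','w1'); s=snap('scene','s1'); print(env.get_obs()['t'])"
```

```text
t: 1.68
ee_pos: [431.8, 88.0, 281.4]
tool_rot: [179.9, 0.0, 83.8]
ft_force: [-0.1, 0.0, 0.1]
gripper_width: 85.6
1.7833
```

View pics/w1.png

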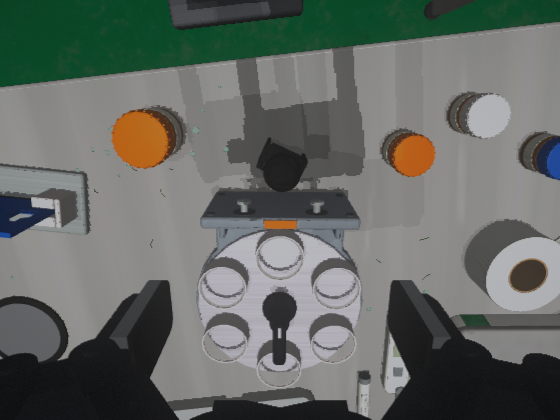

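Wrist view: stamp grip top at (283,171), orange load mark (280,225), wall top edge corners (203,225) and (359,225), load cup (280,256), knob (279,320). Orange pot is at (411,156), white at (487,115).

```bash
python3 - <<'E'
from h import *
s=snap("wrist"); crop(s,190,370,125,385,3,"w1c")
g=lambda uv,z:unproj(s,uv,z).round(1).tolist()
print("stamp",g([(283,171)],100)); print("wallback corners",g([(202,229),(359,229)],95)); print("mark",g([(280,224)],95))
print("cups",g([(280,256),(223,285),(226,341),(281,370),(333,341),(336,286)],46))
print("orange,white",g([(413,156),(489,115)],48))
E
```

```text
stamp [[421.4, 94.0, 100.0]]
wallback corners [[469.7, 13.1, 95.0], [484.8, 159.1, 95.0]]
mark [[472.2, 86.1, 95.0]]
cups [[527.6, 80.4, 46.0], [556.7, 12.7, 46.0], [631.4, 5.0, 46.0], [680.2, 65.9, 46.0], [644.6, 131.9, 46.0], [571.1, 139.6, 46.0]]
orange,white [[430.9, 224.7, 48.0], [398.3, 297.8, 48.0]]
```

View pics/w1c.png

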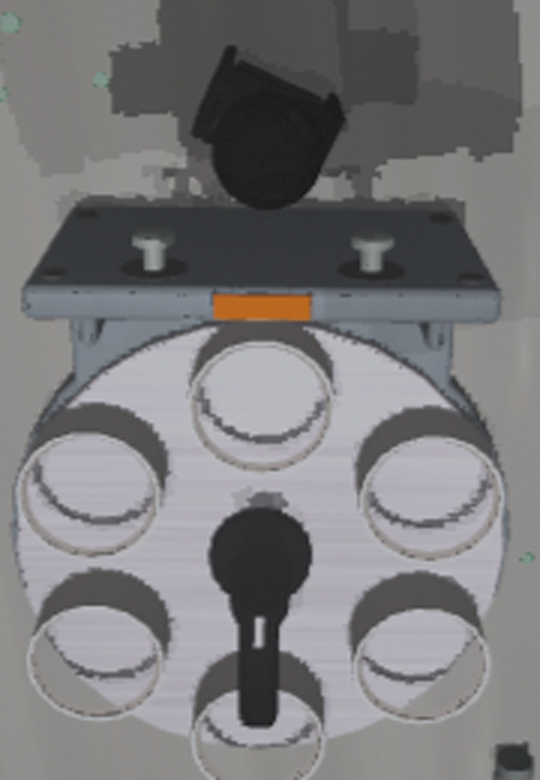

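```bash
python3 - <<'E'
from h import *
from scipy.optimize import least_squares
s=snap("wrist")
px=np.array([(262,404),(90,493),(95,662),(421,663),(430,490)])/3+[190,125]
P=unproj(s,px,46)[:,:2]; ang=np.radians([180,240,300,60,120])
px2=np.array([(25,290),(500,290),(263,294)])/3+[190,125]   # wall top front edge approx
def f(v):
    c=np.c_[v[0]+75*np.cos(ang+v[2]),v[1]+75*np.sin(ang+v[2])]
    return (c-P).ravel()
r=least_squares(f,[600,70,-.1]); print(r.x,np.degrees(r.x[2]),r.fun.reshape(-1,2).round(1).tolist())
w=unproj(s,px2,95); print(w.round(1),np.degrees(np.arctan2(-(w[1]-w[0])[0],(w[1]-w[0])[1])))
x,y,a=r.x
T=lambda p:[round(x+p[0]*np.cos(a)-p[1]*np.sin(a),1),round(y+p[0]*np.sin(a)+p[1]*np.cos(a),1)]
print("load",T((-75,0)),"st1",T((-37.5,-65)),"studs",T((-144.5,0)),"wallmid front",T((-140,0)))
# stud heads outer face x=-153
print("studs px pred",proj(s,[T((-153,-35))+[78],T((-153,35))+[78]]).round(1),"seen",(np.array([(152,238),(373,240)])/3+[190,125]).round(1))
print("stamp",unproj(s,(190+265/3,125+155/3),100).round(1))
print("bar px",proj(s,[T((-25,0))+[98],T((25,0))+[98]]).round(1), (np.array([(262,530),(258,722)])/3+[190,125]).round(1))
E
```

```text
[ 6.05754517e+02  6.91067336e+01 -1.05278451e-01] -6.032010894730721 [[-0.1, -0.8], [0.1, -0.8], [-1.0, 0.8], [-1.0, 0.5], [2.0, 0.3]]
[[461.8  11.6  95. ]
 [476.8 157.9  95. ]
 [470.6  84.8  95. ]] -5.8217624011580575
load [np.float64(531.2), np.float64(77.0)] st1 [np.float64(561.6), np.float64(8.4)] studs [np.float64(462.1), np.float64(84.3)] wallmid front [np.float64(466.5), np.float64(83.8)]
studs px pred [[239.9 200.1]
 [312.9 200.4]] seen [[240.7 204.3]
 [314.3 205. ]]
stamp [[425.7  90.  100. ]]
bar px [[276.1 326.9]
 [276.1 367.3]] [[277.3 301.7]
 [276.  365.7]]
```

```bash
python3 -m inch '{"dp":[[-6,2,-40],[-6,2,-80],[-6,2,-120],[-6,2,-160],[-6,2,-190],[-6,2,-205],[-6,2,-218],[-6,2,-218]],"roll":[0,0,0,0,0,0,0,0],"grip":[60,60,60,60,60,60,60,60]}'; python3 -m inch '{"dp":[[0,0,0],[0,0,0],[0,0,0],[0,0,0],[0,0,0],[0,0,0]],"roll":[0,0,0,0,0,0],"grip":[255,255,255,255,255,255]}' 50
```

```text
t: 2.55
ee_pos: [421.6, 93.8, 61.2]
tool_rot: [-179.7, 0.0, 84.2]
ft_force: [0.2, 0.5, -0.7]
gripper_width: 65.1
t: 3.05
ee_pos: [425.1, 92.5, 64.3]
tool_rot: [179.9, -0.0, 84.1]
ft_force: [-0.3, 0.3, 7.1]
gripper_width: 31.4
```

```bash
python3 -m inch '{"dp":[[0,0,20],[0,0,40],[0,0,70],[0,0,100],[0,0,140],[0,0,170],[0,0,180],[0,0,180]],"roll":[0,0,0,0,0,0,0,0],"grip":[255,255,255,255,255,255,255,255]}';  python3 -c "
from h import *
s=snap('wrist','w2'); s=snap('side'); crop(s,230,390,100,300,3,'sd2')"
```

```text
t: 3.72
ee_pos: [426.4, 92.5, 246.7]
tool_rot: [179.6, -0.1, 84.1]
ft_force: [0.7, -0.2, -1.7]
gripper_width: 31.4
```

View pics/w2.png

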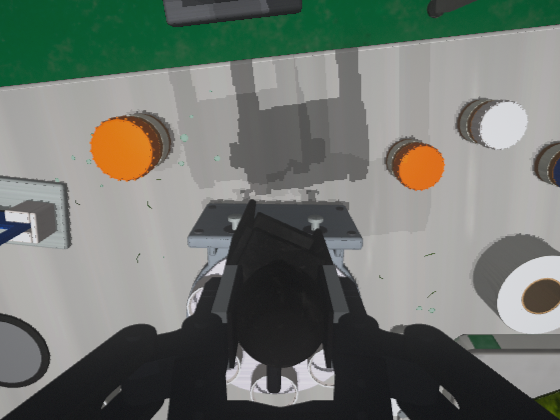

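View pics/sd2.png

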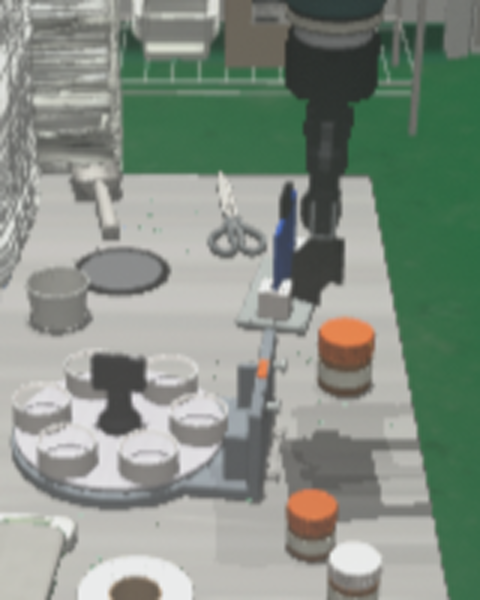

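```bash
python3 -m inch '{"dp":[[18,-34,0],[36,-68,0],[54,-102,0],[72,-136,0],[90,-170,0],[108,-204,0],[126,-238,0],[126,-238,0]],"roll":[0,0,0,0,0,0,0,0],"grip":[255,255,255,255,255,255,255,255]}';python3 -m inch '{"dp":[[18,-34,0],[36,-68,0],[54,-102,0],[71,-127,-10],[71,-127,-40],[71,-127,-70],[71,-127,-100],[71,-127,-100]],"roll":[0,0,0,0,0,0,0,0],"grip":[255,255,255,255,255,255,255,255]}';  python3 -c "
from h import *
s=snap('side'); crop(s,230,390,80,240,4,'sd3');s=snap('wrist','w3'); print(unproj(s,(279,170),3))"
```

```text
t: 4.48
ee_pos: [552.9, -151.9, 240.9]
tool_rot: [180.0, 0.2, 83.9]
ft_force: [0.9, -0.4, -0.8]
gripper_width: 31.1
t: 5.15
ee_pos: [615.5, -269.6, 134.0]
tool_rot: [-179.2, -0.4, 84.1]
ft_force: [-1.4, 1.1, -1.7]
gripper_width: 31.2
[[ 596.3521281  -268.52280772    3.        ]]
```

View pics/sd3.png

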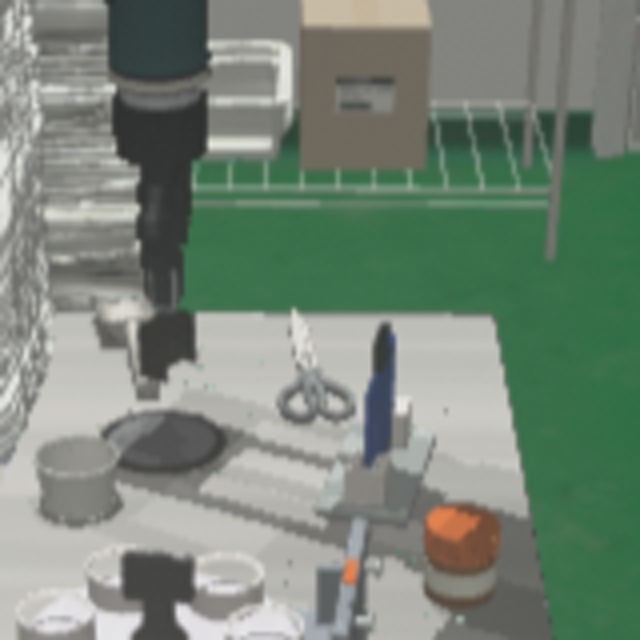

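View pics/w3.png

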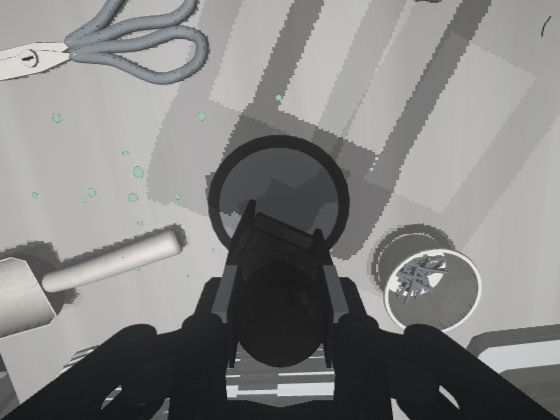

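```bash
python3 -m inch '{"dp":[[0,0,0],[0,0,-20],[0,0,-40],[0,0,-52],[0,0,-60],[0,0,-64],[0,0,-64],[0,0,-64]],"roll":[0,0,0,0,0,0,0,0],"grip":[255,255,255,255,255,255,255,255]}'
```

```text
t: 5.92
ee_pos: [621.9, -272.9, 80.1]
tool_rot: [179.9, 0.0, 84.1]
ft_force: [-0.4, 0.2, -1.1]
gripper_width: 31.2
```

```bash
python3 -m inch '{"dp":[[0,0,-5],[0,0,-9],[0,0,-10],[0,0,-10],[0,0,-10]],"roll":[0,0,0,0,0],"grip":[255,255,255,255,255]}';python3 -m inch '{"dp":[[0,0,-1],[0,0,-2],[0,0,-2],[0,0,-2],[0,0,-2]],"roll":[0,0,0,0,0],"grip":[255,255,255,255,255]}'
```

```text
t: 6.33
ee_pos: [621.2, -272.6, 69.2]
tool_rot: [-180.0, 0.0, 84.1]
ft_force: [0.7, -0.3, -0.6]
gripper_width: 31.1
t: 6.75
ee_pos: [621.5, -272.8, 67.5]
tool_rot: [180.0, 0.0, 84.1]
ft_force: [-0.1, 0.1, 0.5]
gripper_width: 31.4
```

```bash
python3 -m inch '{"dp":[[0,0,-1],[0,0,-1],[0,0,-1],[0,0,-1],[0,0,-1],[0,0,-1]],"roll":[0,0,0,0,0,0],"grip":[255,255,255,120,100,60]}';python3 -m inch '{"dp":[[0,0,0],[0,0,0],[0,0,30],[0,0,70],[0,0,110],[0,0,150],[0,0,170],[0,0,170]],"roll":[0,0,0,0,0,0,0,0],"grip":[40,40,40,40,40,40,40,40]}';  python3 -c "
from h import *
s=snap('side'); crop(s,230,390,80,240,4,'sd4');s=snap('wrist','w4')"
```

```text
t: 7.25
ee_pos: [621.0, -272.5, 66.0]
tool_rot: [-180.0, -0.0, 84.1]
ft_force: [0.7, 0.3, -0.7]
gripper_width: 62.2
t: 7.92
ee_pos: [624.4, -274.3, 243.1]
tool_rot: [179.4, 0.3, 84.1]
ft_force: [1.0, -0.2, 1.0]
gripper_width: 72.3
```

View pics/sd4.png

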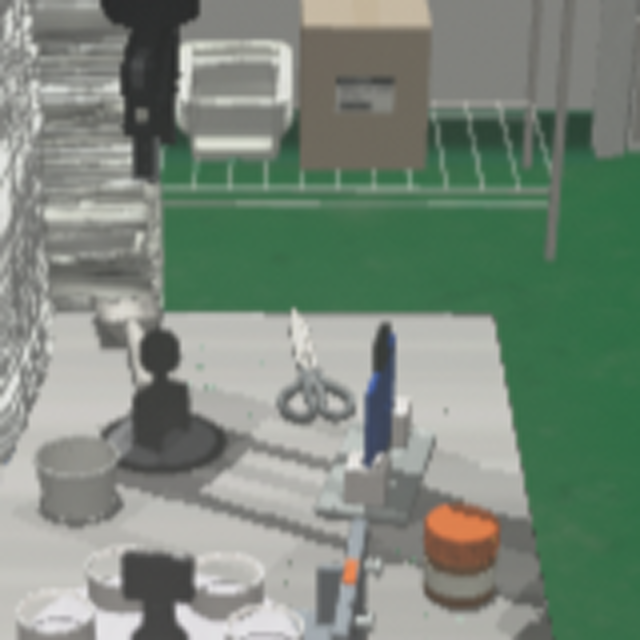

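View pics/w4.png

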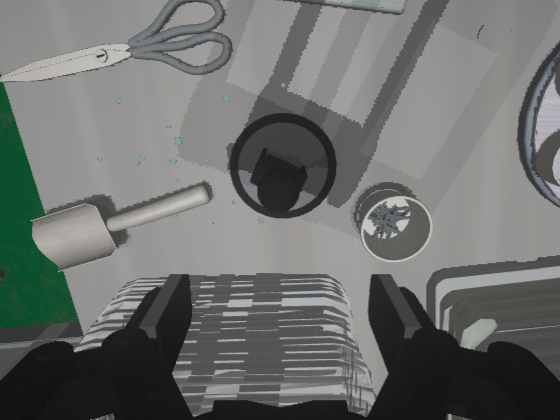

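```bash
python3 -m inch '{"dp":[[-15,39,0],[-30,78,0],[-45,117,0],[-60,156,0],[-75,195,0],[-90,234,0],[-105,273,0],[-115,300,0]],"roll":[-1.4,-2.8,-4.2,-5.6,-7,-8.4,-9.8,-11.2],"grip":[40,40,40,40,40,40,40,40]}';python3 -m inch '{"dp":[[-15,39,0],[-30,78,0],[-45,117,0],[-60,156,0],[-75,195,0],[-90,234,0],[-105,268,0],[-105,268,0]],"roll":[-1.4,-2.8,-4.2,-5.6,-7,-7.2,-7.2,-7.2],"grip":[40,40,40,40,40,40,40,40]}'; python3 -m inch '{"dp":[[0,0,0],[0,0,0]],"roll":[0,0],"grip":[40,40]}'; python3 -c "
from h import *
s=snap('wrist','w5')"
```

```text
t: 8.68
ee_pos: [502.9, 29.8, 234.0]
tool_rot: [-179.8, 0.2, 28.0]
ft_force: [0.2, 0.2, 0.8]
gripper_width: 71.9
t: 9.35
ee_pos: [397.8, 298.1, 234.2]
tool_rot: [180.0, 0.3, -7.7]
ft_force: [0.3, -0.0, 1.1]
gripper_width: 72.0
t: 9.52
ee_pos: [399.6, 295.5, 234.4]
tool_rot: [179.9, 0.2, -7.6]
ft_force: [-0.7, -0.6, -0.0]
gripper_width: 71.7
```

View pics/w5.png

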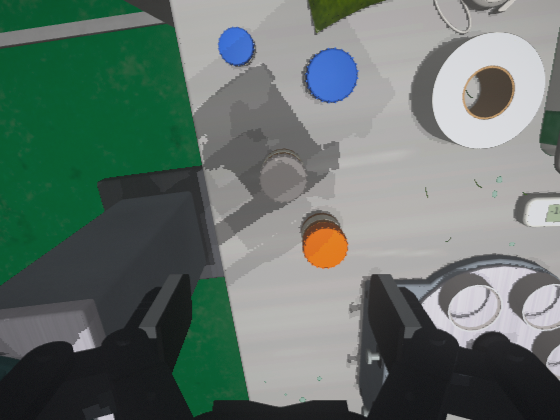

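Wrist view: white cap (284,176), orange cap (325,246), larger blue (332,75), smaller blue (237,46).

```bash
python3 - <<'E'
from h import *
s=snap("wrist"); A=snap("scene");B=snap("side")
def d(x,y): return (220+x/3.5,170+y/3.5)
for n,uv in (("white",(284,176)),("orange",(325.5,246)),("blue",(332,75))): print(n,unproj(s,uv,48).round(1),proj(A,unproj(s,uv,48)).round(1),proj(B,unproj(s,uv,48)).round(1))
crop(A,140,230,150,240,6,"sc5");print(env.get_obs()['ee_pos'])
print(proj(s,[402,297,48]))
E
```

```text
white [[405.  296.7  48. ]] [[178.6 197.5]] [[346.6 286.4]]
orange [[435.4 224.   48. ]] [[203.  206.8]] [[332.7 268.2]]
blue [[455.1 375.9  48. ]] [[180.7 176.3]] [[327.3 307.9]]
[401.39023403 294.06570762 235.570207  ]
[[280.66299176 176.09528994]]
```

View pics/sc5.png

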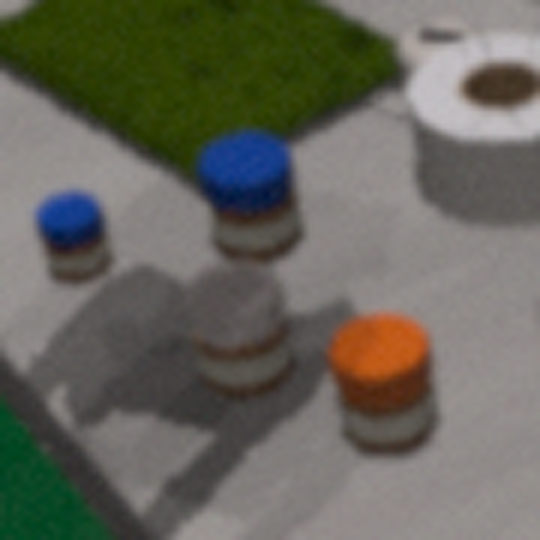

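```bash
python3 -m inch '{"dp":[[3,2,-40],[3,2,-80],[3,2,-120],[3,2,-160],[3,2,-190],[3,2,-202],[3,2,-207],[3,2,-207]],"roll":[0,0,0,0,0,0,0,0],"grip":[40,40,40,40,40,40,40,40]}'; python3 -m inch '{"dp":[[0,0,0],[0,0,0],[0,0,0],[0,0,0],[0,0,0],[0,0,0]],"roll":[0,0,0,0,0,0],"grip":[40,80,255,255,255,255]}' 40;python3 -c "
from h import *
s=snap('wrist','w6')"
```

```text
t: 10.38
ee_pos: [404.0, 296.1, 28.2]
tool_rot: [179.9, 0.1, -7.8]
ft_force: [1.0, -0.3, 0.5]
gripper_width: 71.8
t: 10.88
ee_pos: [405.1, 297.8, 30.8]
tool_rot: [-179.9, -0.1, -7.7]
ft_force: [0.1, -1.4, 8.1]
gripper_width: 40.5
```

View pics/w6.png

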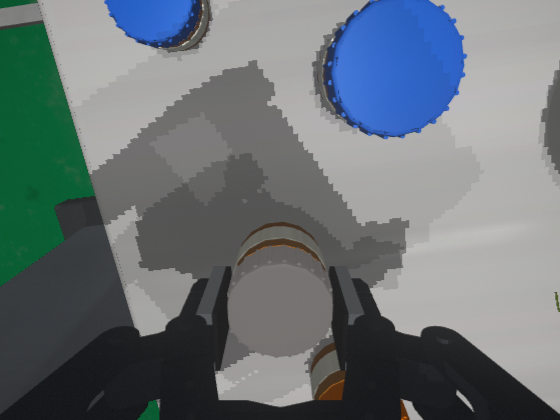

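```bash
python3 -m inch '{"dp":[[0,0,20],[0,0,50],[0,0,85],[0,0,120],[15,-30,150],[30,-60,150],[50,-90,150],[70,-120,150]],"roll":[0,0,0,1.4,2.8,4.2,5.6,7],"grip":[255,255,255,255,255,255,255,255]}'; python3 -m inch '{"dp":[[17,-30,0],[35,-60,0],[53,-95,0],[57,-99,0],[57,-99,0],[57,-99,0],[57,-99,0],[57,-99,0]],"roll":[1.4,2.8,4.2,5.6,7,8.3,8.3,8.3],"grip":[255,255,255,255,255,255,255,255]}';python3 -c "
from h import *
s=snap('wrist','w7')"
```

```text
t: 11.6
ee_pos: [473.3, 179.4, 181.2]
tool_rot: [180.0, -0.2, 26.3]
ft_force: [0.7, 0.5, -0.9]
gripper_width: 40.3
t: 12.27
ee_pos: [529.4, 81.2, 179.8]
tool_rot: [180.0, -0.0, 67.2]
ft_force: [-0.3, -0.8, -1.4]
gripper_width: 40.3
```

View pics/w7.png

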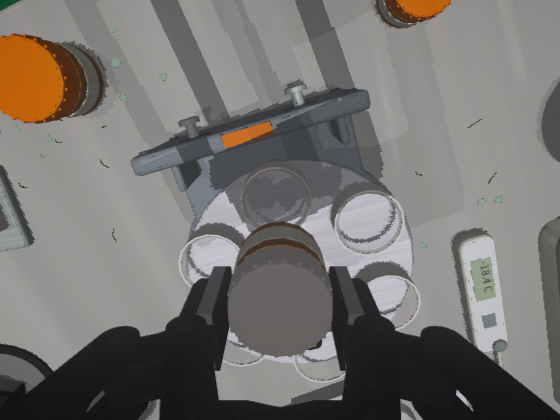

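```bash
python3 - <<'E'
from h import *
s=snap("wrist"); crop(s,120,430,80,300,2.5,"w7c"); print(env.get_obs()['ee_pos'],unproj(s,[(277,198),(369,221),(209,261)],46).round(1))
E
```

```text
[529.38433712  81.44012246 179.60031685] [[530.8  78.4  46. ]
 [575.8 137.3  46. ]
 [558.5   6.9  46. ]]
```

View pics/w7c.png

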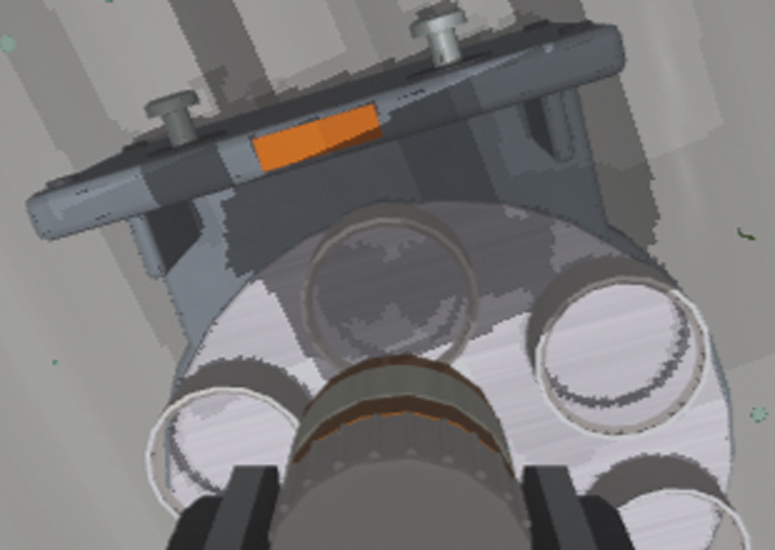

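```bash
python3 -m inch '{"dp":[[3,-3,-20],[3,-3,-50],[3,-3,-80],[3,-3,-92],[3,-3,-96],[3,-3,-96],[3,-3,-96]],"roll":[0,0,0,0,0,0,0],"grip":[255,255,255,255,255,255,255]}';python3 -c "
from h import *
s=snap('wrist','w8');print(env.get_obs()['ee_pos']);s=snap('side');crop(s,220,340,190,280,5,'sd8');s=snap('scene');crop(s,220,340,170,260,5,'sc8')"
```

```text
t: 12.95
ee_pos: [533.1, 78.4, 83.9]
tool_rot: [179.9, -0.0, 67.3]
ft_force: [-0.5, -0.2, -0.7]
gripper_width: 40.2
[533.62131788  78.41435953  84.41231865]
```

View pics/w8.png

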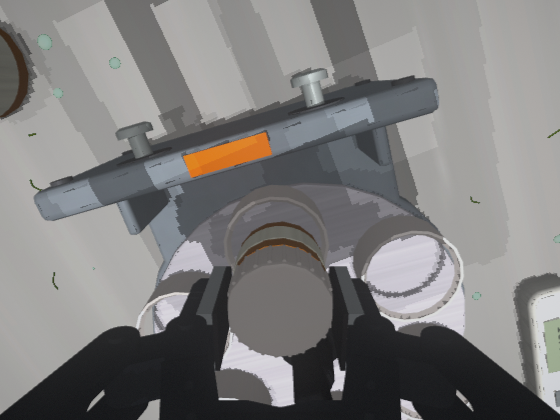

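View pics/sd8.png

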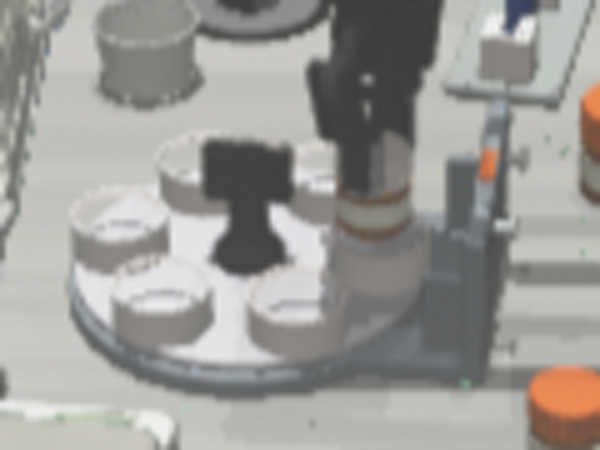

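View pics/sc8.png

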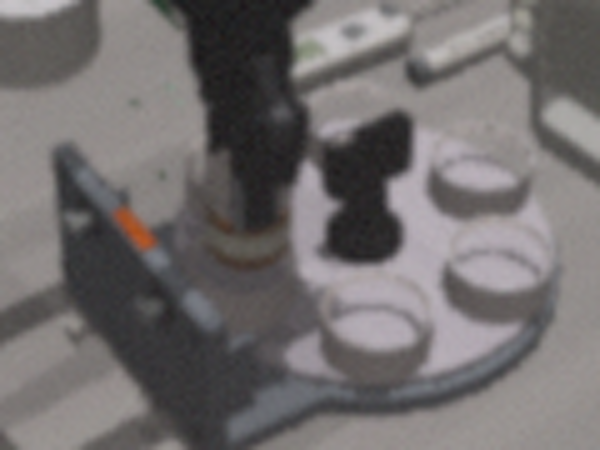

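```bash
python3 - <<'E'
from h import *
t=np.linspace(0,2*np.pi,60)
def circ(s,c,r,z,col,im,x0,y0,f):
    p=(proj(s,np.c_[c[0]+r*np.cos(t),c[1]+r*np.sin(t),0*t+z])-[x0-.5,y0-.5])*f-0.5
    cv2.polylines(im,[p.round().astype(int)],True,col,1)
out=[]
for n,x0,x1,y0,y1 in (("side",240,320,200,270),("scene",230,310,190,260),("wrist",200,350,170,301)):
    s=snap(n); f=560/(x1-x0); im=cv2.resize(s["image"][y0:y1,x0:x1,::-1],None,fx=f,fy=f,interpolation=cv2.INTER_CUBIC).copy()
    circ(s,(533,78),27.5,46,(0,0,255),im,x0,y0,f); circ(s,(533,78),27.5,24,(0,0,255),im,x0,y0,f)
    circ(s,(534,78),21,53.6,(0,255,0),im,x0,y0,f); circ(s,(534,78),21,101.6,(0,255,0),im,x0,y0,f)
    cv2.imwrite(f"pics/ov_{n}.png",im)
E
```

```text
(no output)
```

View pics/ov_side.png

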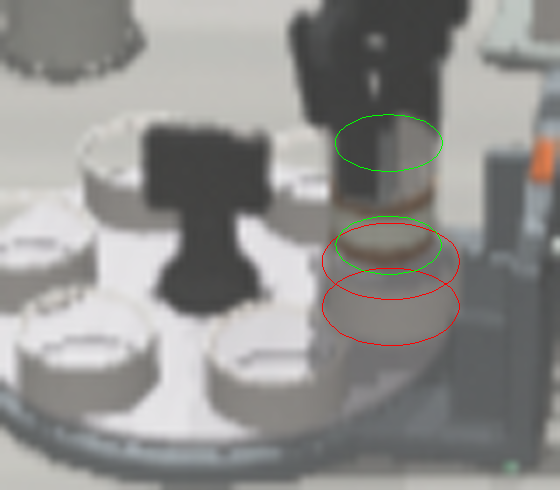

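View pics/ov_scene.png

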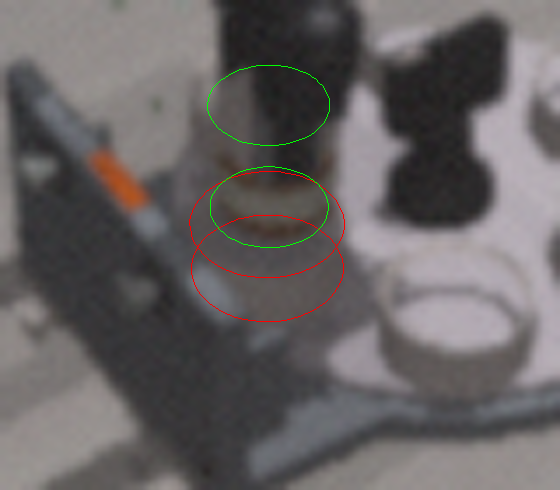

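View pics/ov_wrist.png

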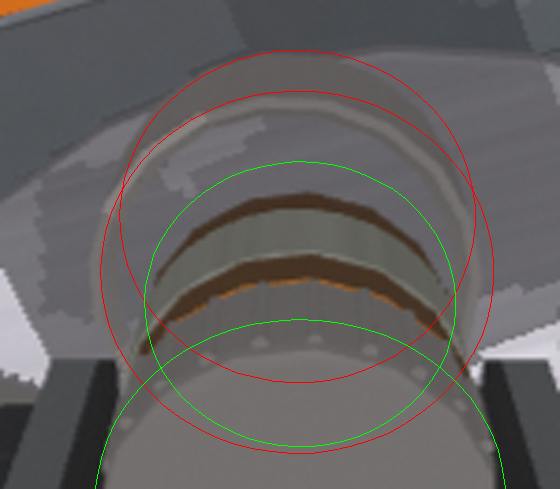

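```bash
python3 -m inch '{"dp":[[-2.5,-0.5,0],[-2.5,-0.5,-4],[-2.5,-0.5,-8],[-2.5,-0.5,-12],[-2.5,-0.5,-14],[-2.5,-0.5,-14]],"roll":[0,0,0,0,0,0],"grip":[255,255,255,255,255,255]}';python3 -m inch '{"dp":[[0,0,-3],[0,0,-6],[0,0,-6],[0,0,-6]],"roll":[0,0,0,0],"grip":[255,255,255,255]}'
```

```text
t: 13.75
ee_pos: [529.4, 77.7, 68.4]
tool_rot: [-179.9, 0.0, 67.4]
ft_force: [0.0, 0.7, -0.9]
gripper_width: 40.3
t: 14.08
ee_pos: [529.8, 77.7, 63.0]
tool_rot: [-180.0, 0.0, 67.4]
ft_force: [1.2, 0.5, -1.3]
gripper_width: 40.2
```

```bash
python3 -m inch '{"dp":[[0,0,-4],[0,0,-8],[0,0,-9],[0,0,-9]],"roll":[0,0,0,0],"grip":[255,255,255,255]}';python3 -m inch '{"dp":[[0,0,-1],[0,0,-2],[0,0,-2],[0,0,-2]],"roll":[0,0,0,0],"grip":[255,255,255,255]}';python3 -c "
from h import *
s=snap('wrist','w9');s=snap('side');crop(s,220,340,190,280,5,'sd9')"
```

```text
t: 14.42
ee_pos: [529.6, 77.7, 53.8]
tool_rot: [-180.0, 0.0, 67.4]
ft_force: [0.4, 0.6, -1.1]
gripper_width: 40.3
t: 14.75
ee_pos: [530.2, 77.7, 52.9]
tool_rot: [180.0, -0.0, 67.4]
ft_force: [-1.4, -0.2, 5.0]
gripper_width: 40.1
```

View pics/w9.png

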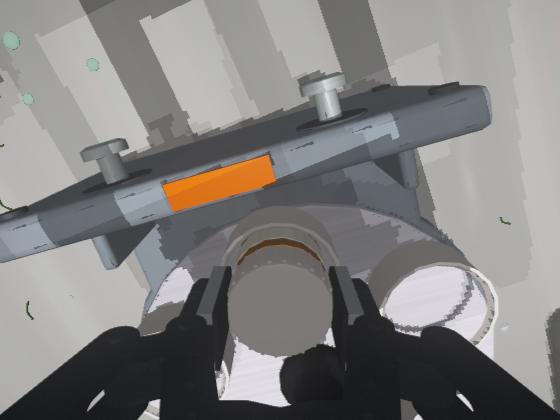

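View pics/sd9.png

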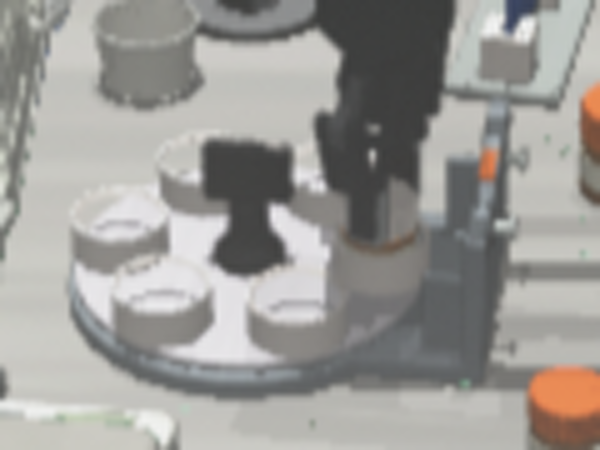

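```bash
python3 -m inch '{"dp":[[0,0,1],[0,0,1],[0,0,1],[0,0,1],[0,0,20],[0,0,50],[0,0,80],[0,0,80]],"roll":[0,0,0,0,0,0,0,0],"grip":[85,85,85,85,85,85,85,85]}';python3 -c "
from h import *
s=snap('wrist','w10');s=snap('side');crop(s,220,340,190,280,5,'sd10')"
```

```text
t: 15.52
ee_pos: [533.7, 77.9, 137.2]
tool_rot: [179.5, -0.2, 67.4]
ft_force: [1.7, 0.1, 1.0]
gripper_width: 57.1
```

View pics/w10.png

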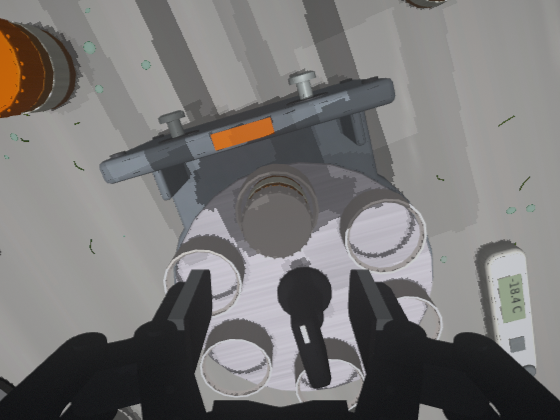

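View pics/sd10.png

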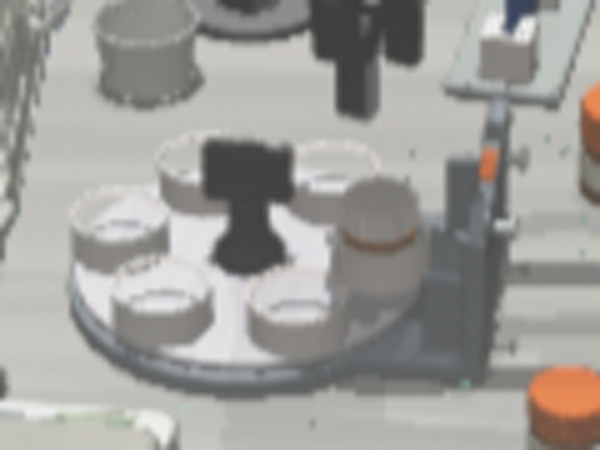

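```bash
python3 -m inch '{"dp":[[35,-4,0],[73,-8,0],[73,-8,0],[73,-8,-20],[73,-8,-45],[73,-8,-60],[73,-8,-63],[73,-8,-63]],"roll":[1.3,2.6,3.3,3.3,3.3,3.3,3.3,3.3],"grip":[85,85,85,85,85,85,85,85]}';python3 -c "
from h import *
s=snap('wrist','w11')"
```

```text
t: 16.28
ee_pos: [600.9, 69.7, 66.8]
tool_rot: [-179.7, 0.0, 83.9]
ft_force: [0.9, 0.1, 0.4]
gripper_width: 56.7
```

View pics/w11.png

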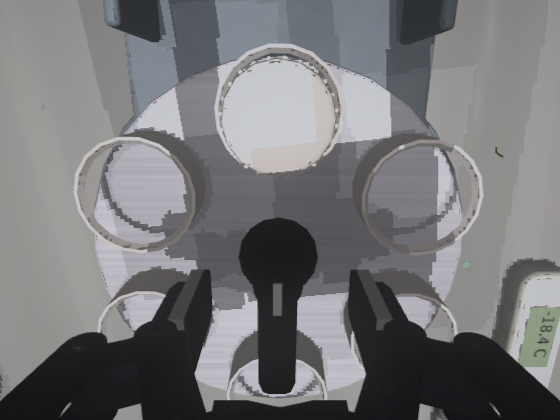

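```bash
python3 -m inch '{"dp":[[3,-0.5,6],[3,-0.5,6],[3,-0.5,6],[3,-0.5,6],[3,-0.5,6],[3,-0.5,6]],"roll":[0,0,0,0,0,0],"grip":[85,85,255,255,255,255]}' 40
```

```text
t: 16.83
ee_pos: [606.1, 68.1, 76.0]
tool_rot: [180.0, 0.1, 83.9]
ft_force: [0.4, -2.5, 1.9]
gripper_width: 13.4
```

```bash
python3 -m inch '{"dp":[[0,0,0],[0,0,0],[0,0,0],[0,0,0],[0,0,0],[0,0,0],[0,0,0],[0,0,0]],"roll":[0.5,1.5,2.7,3.9,5.1,6.3,7.5,8.7],"grip":[255,255,255,255,255,255,255,255]}';python3 -m inch '{"dp":[[0,0,0],[0,0,0],[0,0,0],[0,0,0],[0,0,0],[0,0,0]],"roll":[1,2,3,3.3,3.3,3.3],"grip":[255,255,255,255,255,255]}';python3 -c "
from h import *
s=snap('wrist','w12')"
```

```text
t: 17.5
ee_pos: [606.3, 67.8, 75.9]
tool_rot: [-180.0, 0.1, 127.7]
ft_force: [-1.8, -5.4, 3.3]
gripper_width: 13.2
t: 18.0
ee_pos: [606.4, 67.7, 75.9]
tool_rot: [-179.9, 0.1, 143.9]
ft_force: [-0.7, -5.4, 3.7]
gripper_width: 13.1
```

View pics/w12.png

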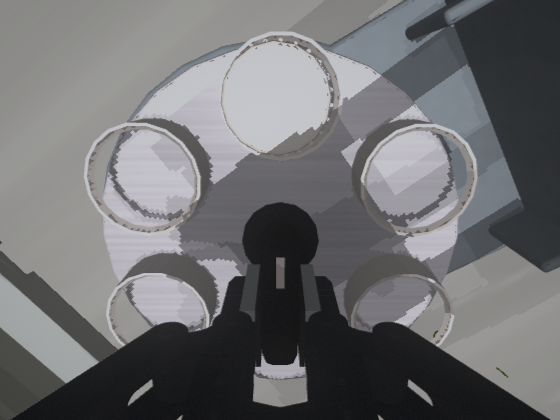

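```bash
python3 -m inch '{"dp":[[0,0,0],[0,0,0],[0,0,0],[0,0,30],[0,0,70],[0,0,110],[0,0,150],[0,0,160]],"roll":[0,0,0,0,0,0,0,0],"grip":[85,85,85,85,85,85,85,85]}';python3 -c "
from h import *
s=snap('wrist','w13'); s=snap('scene');crop(s,140,340,150,260,4,'sc13')"
```

```text
t: 18.72
ee_pos: [609.5, 69.7, 242.3]
tool_rot: [179.6, 0.5, 143.9]
ft_force: [1.0, -0.4, 0.3]
gripper_width: 57.0
```

View pics/w13.png

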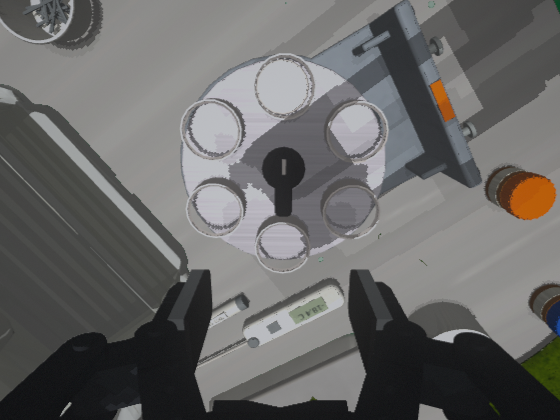

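View pics/sc13.png

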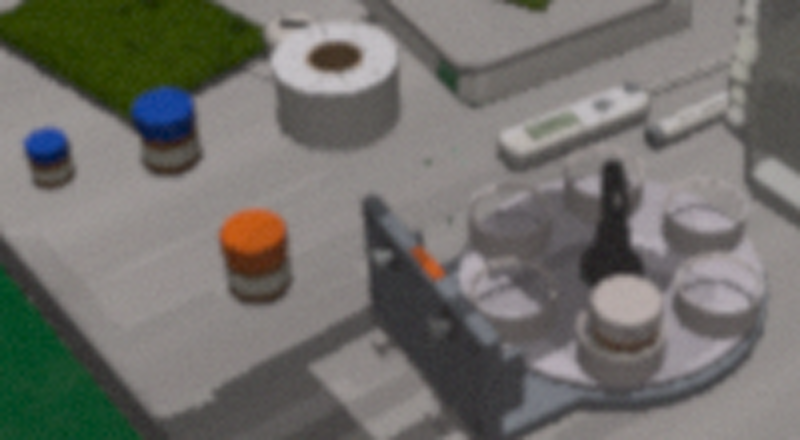

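White sits at st1 and the carousel is on the first click. Next, blue.

```bash
python3 -m inch '{"dp":[[-18,36,0],[-36,72,0],[-54,108,0],[-72,144,0],[-90,180,0],[-108,216,0],[-126,252,0],[-140,280,0]],"roll":[-1.3,-2.6,-3.9,-5.2,-6.5,-7.8,-8,-8],"grip":[40,40,40,40,40,40,40,40]}';python3 -m inch '{"dp":[[-12,28,0],[-12,28,0],[-12,28,0],[-12,28,0]],"roll":[0,0,0,0],"grip":[40,40,40,40]}';python3 -c "
from h import *
s=snap('wrist','w14');print(env.get_obs()['ee_pos'])"
```

```text
t: 19.48
ee_pos: [462.9, 351.1, 233.0]
tool_rot: [-179.8, 0.0, 103.9]
ft_force: [1.0, 0.1, 0.3]
gripper_width: 71.9
t: 19.82
ee_pos: [453.2, 376.4, 233.6]
tool_rot: [-179.8, 0.1, 103.9]
ft_force: [-0.3, 0.1, 0.1]
gripper_width: 71.8
[453.73614706 376.06919824 233.96675776]
```

View pics/w14.png

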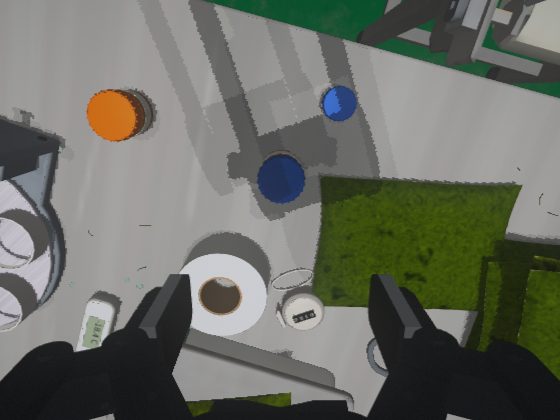

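```bash
python3 - <<'E'
from h import *
s=snap("wrist");A=snap("scene");B=snap("side")
im=s["image"].astype(int); m=((im[...,2]-im[...,0]>50)).astype(np.uint8)
m[:, :255]=0;m[:,310:]=0;m[:150]=0;m[215:]=0
x,y,w,h=cv2.boundingRect(m);c=(x+w/2-.5,y+h/2-.5);print(x,y,w,h,c,unproj(s,c,48).round(1))
print(proj(s,[453.7,376,48]))
for S,n in((A,'scene'),(B,'side')):
    p=proj(S,unproj(s,c,48))[0]; print(n,p.round(1)); crop(S,int(p[0])-30,int(p[0])+30,int(p[1])-25,int(p[1])+25,8,'b_'+n); print(int(p[0])-30,int(p[1])-25)
E
```

```text
259 156 47 47 (282.0, 179.0) [[452.8 376.9  48. ]]
[[280.81468442 179.69793008]]
scene [179.8 176.5]
149 151
side [328.3 308.2]
298 283
```

View pics/b_side.png

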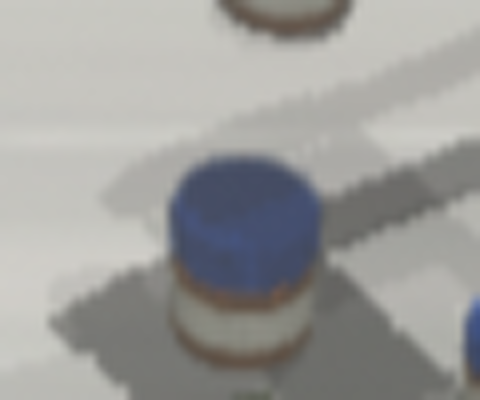

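View pics/b_scene.png

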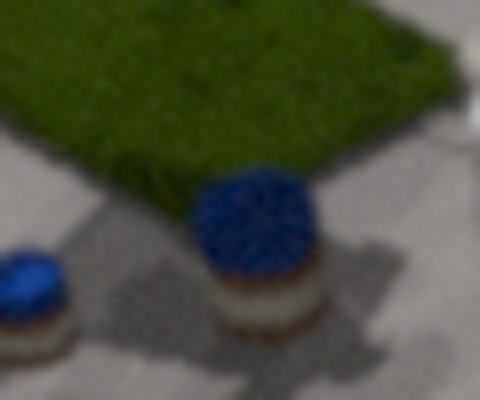

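```bash
python3 -m inch '{"dp":[[1,0,-40],[1,0,-80],[1,0,-120],[1,0,-160],[1,0,-190],[1,0,-200],[1,0,-206],[1,0,-206]],"roll":[0,0,0,0,0,0,0,0],"grip":[40,40,40,40,40,40,40,40]}'; python3 -m inch '{"dp":[[0,0,0],[0,0,0],[0,0,0],[0,0,0],[0,0,0],[0,0,0]],"roll":[0,0,0,0,0,0],"grip":[40,80,255,255,255,255]}' 40;python3 -c "
from h import *
s=snap('wrist','w15')"
```

```text
t: 20.68
ee_pos: [455.3, 376.8, 29.0]
tool_rot: [-180.0, 0.0, 103.8]
ft_force: [0.5, -0.6, 0.1]
gripper_width: 72.1
t: 21.18
ee_pos: [456.2, 378.0, 31.3]
tool_rot: [179.8, -0.0, 103.9]
ft_force: [-0.7, -1.7, 7.3]
gripper_width: 40.4
```

View pics/w15.png

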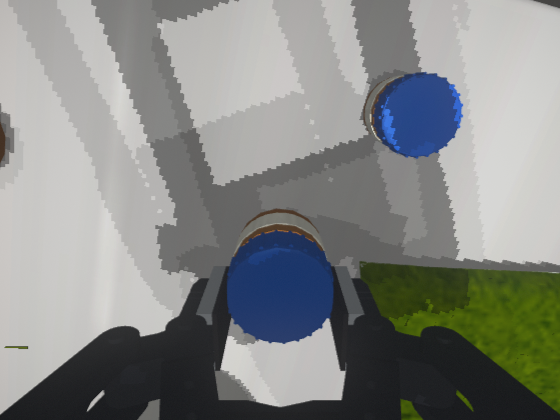

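```bash
python3 -c "
from h import *
s=snap('wrist');print(env.get_obs()['ee_pos'],unproj(s,[(280,287),(280,304)],48))"
python3 -m inch '{"dp":[[0,0,20],[0,0,50],[0,0,85],[0,0,120],[5,-30,150],[10,-60,150],[20,-100,150],[30,-140,150]],"roll":[0,0,0,-1.4,-2.8,-4.2,-5.6,-7],"grip":[255,255,255,255,255,255,255,255]}'; python3 -m inch '{"dp":[[10,-35,0],[20,-70,0],[30,-110,0],[44,-146,0],[49,-163,0],[49,-163,0],[49,-163,0],[49,-163,0]],"roll":[-0.3,-0.3,-0.3,-0.3,-0.3,-0.3,-0.3,-0.3],"grip":[255,255,255,255,255,255,255,255]}'
```

```text
[456.21626695 377.939109    31.30734128] [[449.3752479  375.76732204  48.        ]
 [456.53976594 377.55166736  48.        ]]
t: 21.95
ee_pos: [485.5, 236.6, 181.2]
tool_rot: [179.8, -0.1, 68.7]
ft_force: [1.1, -0.2, -1.6]
gripper_width: 40.4
t: 22.62
ee_pos: [533.5, 74.8, 179.6]
tool_rot: [-180.0, -0.0, 67.4]
ft_force: [0.1, 0.3, -0.9]
gripper_width: 40.3
```

```bash
python3 -m inch '{"dp":[[2.5,0.2,-20],[2.5,0.2,-50],[2.5,0.2,-80],[2.5,0.2,-92],[2.5,0.2,-96],[2.5,0.2,-96],[2.5,0.2,-96],[2.5,0.2,-96]],"roll":[0,0,0,0,0,0,0,0],"grip":[255,255,255,255,255,255,255,255]}';cat >> h.py <<'E'
t=np.linspace(0,2*np.pi,60)
def ov(cup,pot,zb,tag):
    def circ(s,c,r,z,col,im,x0,y0,f):
        p=(proj(s,np.c_[c[0]+r*np.cos(t),c[1]+r*np.sin(t),0*t+z])-[x0-.5,y0-.5])*f-0.5
        cv2.polylines(im,[p.round().astype(int)],True,col,1)
    out=[]
    for n,x0,x1,y0,y1 in (("side",250,310,205,265),("wrist",200,350,170,320)):
        s=snap(n); f=400/(x1-x0); im=cv2.resize(s["image"][y0:y1,x0:x1,::-1],(400,400),interpolation=cv2.INTER_CUBIC).copy()
        circ(s,cup,27.5,46,(0,0,255),im,x0,y0,f); circ(s,cup,23.5,46,(0,0,255),im,x0,y0,f)
        circ(s,pot,21,zb,(0,255,0),im,x0,y0,f); circ(s,pot,21,zb+48,(0,255,0),im,x0,y0,f); out.append(im)
    cv2.imwrite(f"pics/{tag}.png",np.hstack(out))
E
python3 -c "
from h import *
ov((533,77),(532.5,77),53.6,'ov2');print(env.get_obs()['ee_pos'])"
```

```text
t: 23.28
ee_pos: [537.6, 75.0, 84.6]
tool_rot: [179.9, -0.1, 67.4]
ft_force: [0.4, 0.2, -0.3]
gripper_width: 40.2
[537.58160715  74.68935657  84.59323935]
```

View pics/ov2.png

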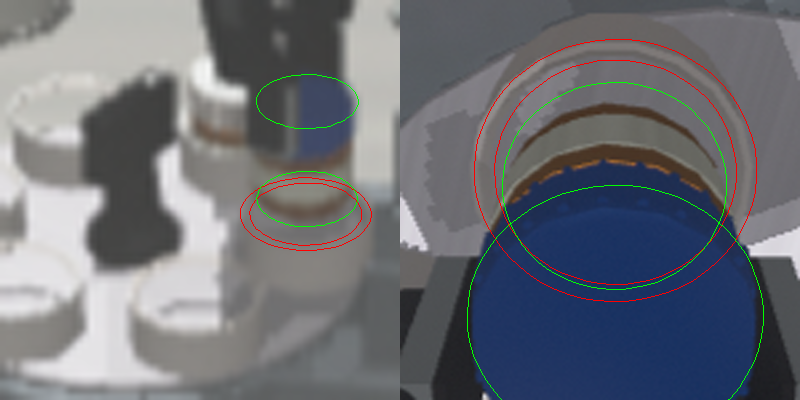

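```bash
python3 -m inch '{"dp":[[-2,0.3,0],[-2,0.3,-4],[-2,0.3,-8],[-2,0.3,-12],[-2,0.3,-14],[-2,0.3,-14]],"roll":[0,0,0,0,0,0],"grip":[255,255,255,255,255,255]}';python3 -m inch '{"dp":[[0,0,-3],[0,0,-6],[0,0,-6],[0,0,-6]],"roll":[0,0,0,0],"grip":[255,255,255,255]}';python3 -m inch '{"dp":[[0,0,-4],[0,0,-8],[0,0,-8],[0,0,-8]],"roll":[0,0,0,0],"grip":[255,255,255,255]}'
```

```text
t: 23.88
ee_pos: [533.9, 74.6, 68.5]
tool_rot: [-179.9, 0.0, 67.4]
ft_force: [-1.2, 0.7, 0.0]
gripper_width: 40.2
t: 24.22
ee_pos: [534.3, 74.7, 63.0]
tool_rot: [-180.0, 0.0, 67.4]
ft_force: [-0.4, 0.4, -1.0]
gripper_width: 40.3
t: 24.55
ee_pos: [534.2, 74.7, 54.9]
tool_rot: [-180.0, 0.0, 67.4]
ft_force: [-0.3, -0.1, -0.2]
gripper_width: 40.2
```

```bash
python3 -m inch '{"dp":[[0,0,-1],[0,0,-2],[0,0,-3],[0,0,-3]],"roll":[0,0,0,0],"grip":[255,255,255,255]}';python3 -m inch '{"dp":[[0,0,1],[0,0,1],[0,0,1],[0,0,1],[0,0,20],[0,0,50],[0,0,80],[0,0,80]],"roll":[0,0,0,0,0,0,0,0],"grip":[85,85,85,85,85,85,85,85]}';python3 -c "
from h import *
s=snap('wrist','w16');s=snap('side');crop(s,220,340,190,280,5,'sd16')"
```

```text
t: 24.88
ee_pos: [534.7, 74.7, 53.3]
tool_rot: [180.0, -0.0, 67.4]
ft_force: [-2.7, -0.7, 8.9]
gripper_width: 39.9
t: 25.55
ee_pos: [538.2, 74.8, 137.2]
tool_rot: [179.5, -0.2, 67.4]
ft_force: [0.9, 0.2, 0.3]
gripper_width: 57.2
```

View pics/w16.png

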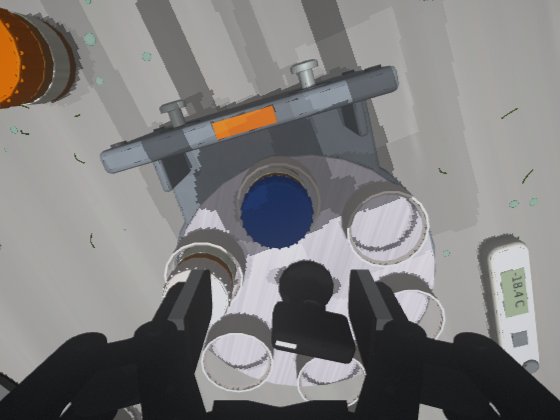

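View pics/sd16.png

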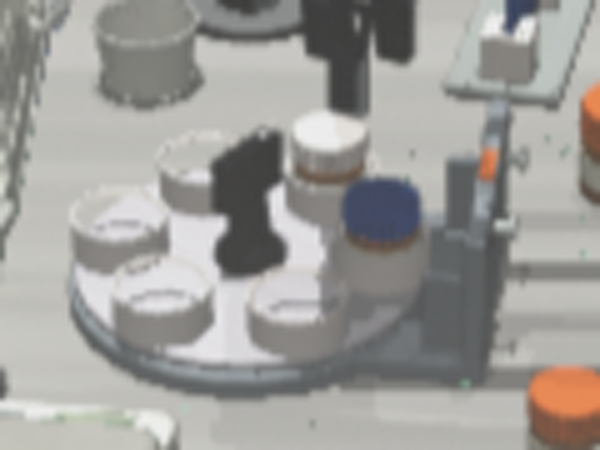

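```bash
python3 -m inch '{"dp":[[35,-3,0],[71,-6,0],[71,-6,0],[71,-6,0],[71,-6,0],[71,-6,0],[71,-6,0],[71,-6,0]],"roll":[-1.4,-2.8,-4.2,-5.6,-7,-8.4,-9.8,-11.2],"grip":[85,85,85,85,85,85,85,85]}';python3 -m inch '{"dp":[[0,0,0],[0,0,0],[0,0,0],[0,0,0],[0,0,0],[0,0,0],[0,0,0]],"roll":[-1.4,-2.8,-4.2,-5.6,-7,-9.4,-9.4],"grip":[85,85,85,85,85,85,85]}'
```

```text
t: 26.32
ee_pos: [604.2, 68.7, 130.3]
tool_rot: [-180.0, 0.2, 11.0]
ft_force: [-0.6, -0.3, 0.4]
gripper_width: 56.9
t: 26.9
ee_pos: [604.3, 68.7, 130.3]
tool_rot: [179.9, 0.2, -36.0]
ft_force: [0.2, -0.0, 0.8]
gripper_width: 56.7
```

```bash
python3 -m inch '{"dp":[[1.5,0,-20],[1.5,0,-40],[1.5,0,-53],[1.5,0,-55],[1.5,0,-55],[1.5,0,-55]],"roll":[0,0,0,0,0,0],"grip":[85,85,85,85,85,85]}';python3 -c "
from h import *
s=snap('wrist','w17')"; python3 -m inch '{"dp":[[0,0,0],[0,0,0],[0,0,0],[0,0,0]],"roll":[0,0,0,0],"grip":[255,255,255,255]}' 40
```

```text
t: 27.4
ee_pos: [606.8, 68.7, 76.9]
tool_rot: [180.0, 0.1, -35.6]
ft_force: [0.7, -0.5, 0.3]
gripper_width: 56.8
t: 27.78
ee_pos: [607.2, 68.9, 78.1]
tool_rot: [-180.0, -0.0, -35.6]
ft_force: [-0.2, -0.4, 2.7]
gripper_width: 13.2
```

View pics/w17.png

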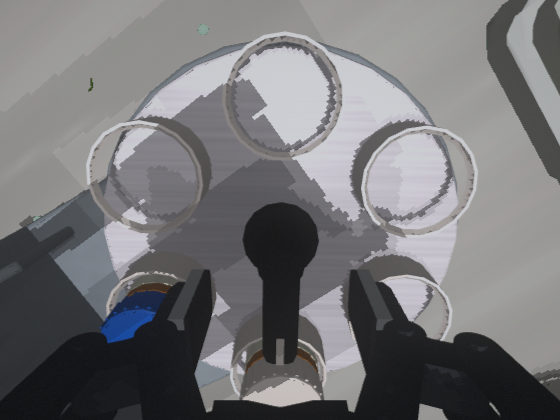

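Gripping the bar well. Turning the second click.

```bash
python3 -m inch '{"dp":[[0,0,0],[0,0,0],[0,0,0],[0,0,0],[0,0,0],[0,0,0],[0,0,0],[0,0,0]],"roll":[0.5,1.5,2.7,3.9,5.1,6.3,7.5,8.7],"grip":[255,255,255,255,255,255,255,255]}';python3 -m inch '{"dp":[[0,0,0],[0,0,0],[0,0,0],[0,0,0],[0,0,0],[0,0,0]],"roll":[1,2,3,3.3,3.3,3.3],"grip":[255,255,255,255,255,255]}';python3 -m inch '{"dp":[[0,0,0],[0,0,0],[0,0,0],[0,0,30],[0,0,70],[0,0,110],[0,0,150],[0,0,160]],"roll":[0,0,0,0,0,0,0,0],"grip":[85,85,85,85,85,85,85,85]}';python3 -c "
from h import *
s=snap('wrist','w18'); s=snap('scene');crop(s,140,340,150,260,4,'sc18')"
```

```text
t: 28.45
ee_pos: [606.5, 68.8, 78.0]
tool_rot: [-180.0, 0.0, 8.2]
ft_force: [-2.9, 0.3, 4.9]
gripper_width: 13.2
t: 28.95
ee_pos: [606.3, 68.8, 78.0]
tool_rot: [-180.0, 0.1, 24.3]
ft_force: [-3.7, 0.1, 5.8]
gripper_width: 13.1
t: 29.62
ee_pos: [610.8, 68.8, 244.4]
tool_rot: [179.7, -0.6, 24.4]
ft_force: [1.1, 0.5, 0.7]
gripper_width: 57.1
```

View pics/w18.png

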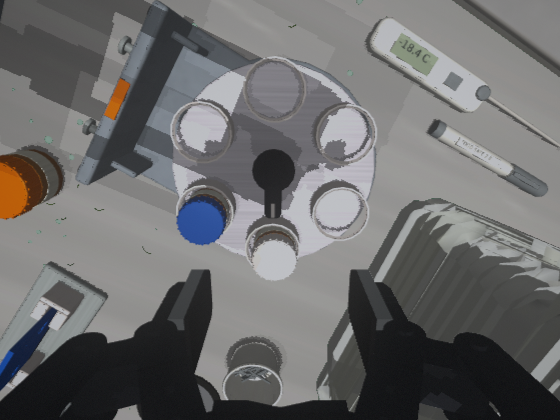

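View pics/sc18.png

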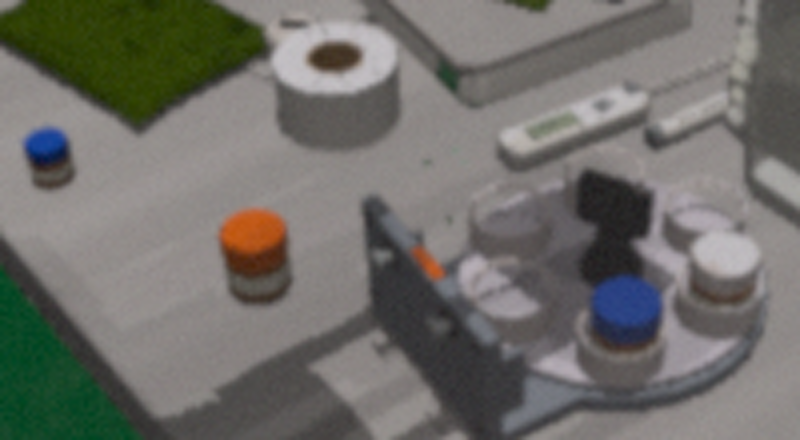

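```bash
python3 -m inch '{"dp":[[-30,27,0],[-60,54,0],[-90,81,0],[-120,108,0],[-150,135,0],[-171,154,0],[-171,154,0],[-171,154,0]],"roll":[0,0,0,0,0,0,0,0],"grip":[40,40,40,40,40,40,40,40]}';python3 -m inch '{"dp":[[0,0,0],[0,0,0]],"roll":[0,0],"grip":[40,40]}';python3 - <<'E'
from h import *
s=snap('wrist','w19');print(env.get_obs()['ee_pos'])
im=s["image"].astype(int); m=((im[...,0]-im[...,2]>80)).astype(np.uint8)
n,l,st,c=cv2.connectedComponentsWithStats(m)
for i in range(1,n):
    if st[i,4]>300: p=(st[i,0]+st[i,2]/2-.5,st[i,1]+st[i,3]/2-.5); print(st[i],p,unproj(s,p,48).round(1))
E
```

```text
t: 30.38
ee_pos: [434.0, 223.1, 235.7]
tool_rot: [-180.0, 0.2, 24.6]
ft_force: [0.4, 0.8, 1.3]
gripper_width: 71.8
t: 30.55
ee_pos: [436.7, 222.0, 236.6]
tool_rot: [180.0, 0.0, 24.3]
ft_force: [0.9, -0.4, -0.3]
gripper_width: 71.8
[436.89380488 221.96025146 236.72714684]
[255 176  44  23 657] (np.float64(276.5), np.float64(187.0)) [[437.9 213.7  48. ]]
```

View pics/w19.png

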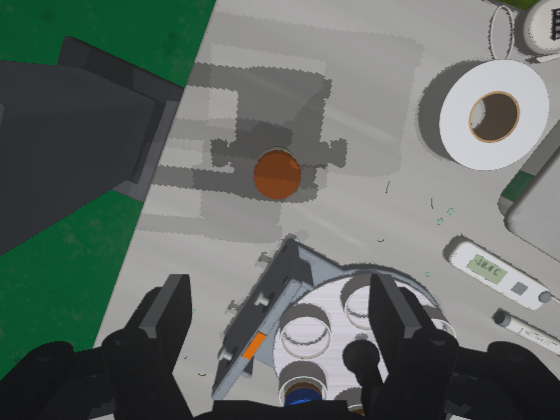

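```bash
python3 - <<'E'
from h import *
s=snap('wrist');crop(s,240,320,140,215,8,'w19c');print(env.get_obs()['ee_pos'],unproj(s,(277,175),48),proj(s,[436.9,222,48]))
E
```

```text
[436.91654497 221.96854244 236.85356995] [[433.88259934 223.94297364  48.        ]] [[279.16443652 178.27176176]]
```

View pics/w19c.png

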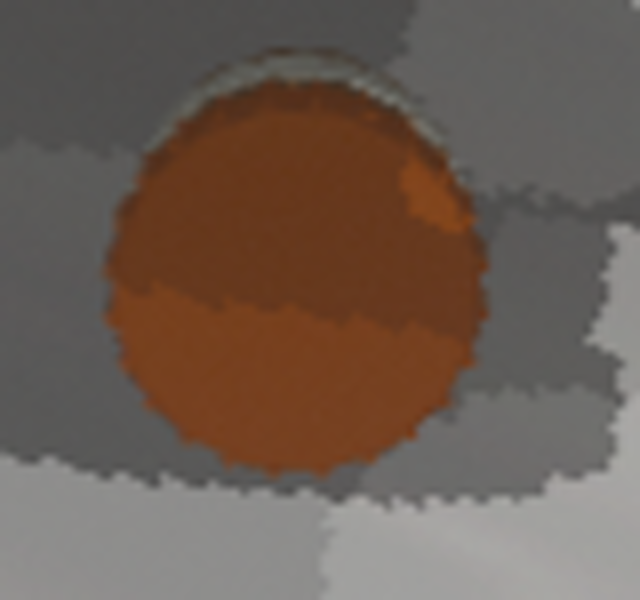

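```bash
python3 -m inch '{"dp":[[-3,1.5,-40],[-3,1.5,-80],[-3,1.5,-120],[-3,1.5,-160],[-3,1.5,-190],[-3,1.5,-202],[-3,1.5,-208],[-3,1.5,-208]],"roll":[0,0,0,0,0,0,0,0],"grip":[40,40,40,40,40,40,40,40]}'; python3 -m inch '{"dp":[[0,0,0],[0,0,0],[0,0,0],[0,0,0],[0,0,0],[0,0,0]],"roll":[0,0,0,0,0,0],"grip":[40,80,255,255,255,255]}' 40;python3 -c "
from h import *
s=snap('wrist','w20')"
```

```text
t: 31.32
ee_pos: [432.9, 223.4, 27.9]
tool_rot: [-180.0, 0.2, 24.3]
ft_force: [0.0, -0.3, 1.0]
gripper_width: 71.8
t: 31.82
ee_pos: [434.1, 224.5, 30.7]
tool_rot: [180.0, -0.2, 24.4]
ft_force: [-0.0, -1.0, 6.0]
gripper_width: 40.4
```

View pics/w20.png

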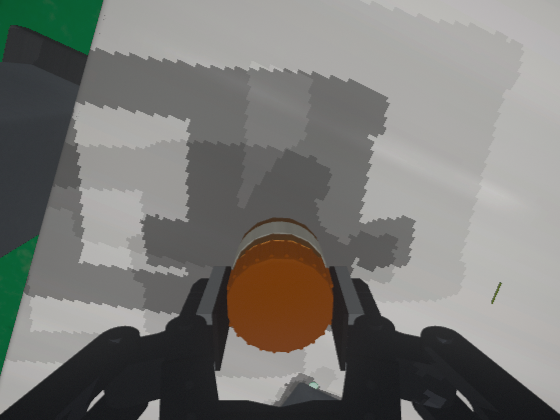

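```bash
python3 -m inch '{"dp":[[0,0,20],[0,0,50],[0,0,85],[0,0,120],[10,-15,150],[20,-30,150],[40,-60,150],[60,-90,150]],"roll":[0,0,0,1.4,2.8,4.2,5.6,7],"grip":[255,255,255,255,255,255,255,255]}'; python3 -m inch '{"dp":[[20,-30,0],[38,-56,0],[38,-56,0],[38,-56,0],[38,-56,-20],[38,-56,-50],[38,-56,-80],[38,-56,-96]],"roll":[1.4,1.6,1.6,1.6,1.6,1.6,1.6,1.6],"grip":[255,255,255,255,255,255,255,255]}';python3 -m inch '{"dp":[[0,0,0],[0,0,0]],"roll":[0,0],"grip":[255,255]}';python3 -c "
from h import *
ov((533,77),(532.5,77),53.6,'ov3');print(env.get_obs()['ee_pos'])"
```

```text
t: 32.53
ee_pos: [492.6, 135.7, 181.2]
tool_rot: [179.9, -0.1, 59.4]
ft_force: [0.6, 0.4, -2.0]
gripper_width: 40.2
t: 33.2
ee_pos: [527.2, 81.0, 81.2]
tool_rot: [-179.8, 0.1, 66.9]
ft_force: [-0.9, 0.4, -1.7]
gripper_width: 40.4
t: 33.37
ee_pos: [528.5, 80.8, 83.1]
tool_rot: [-179.9, 0.1, 66.9]
ft_force: [0.3, -0.1, 1.0]
gripper_width: 40.2
[530.66625347  80.56077936  84.64443613]
```

View pics/ov3.png

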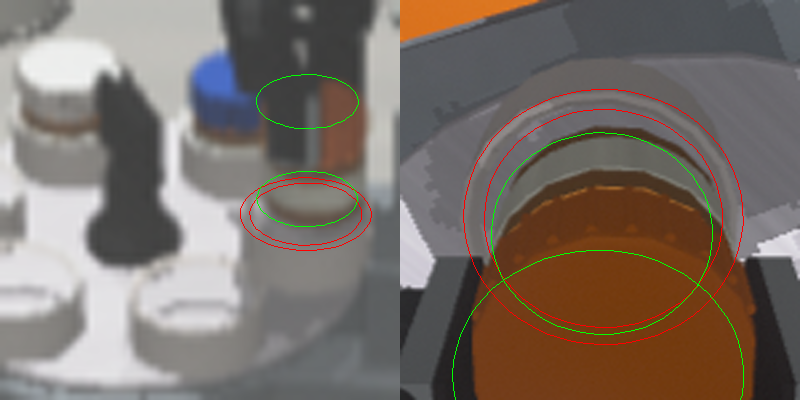

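```bash
python3 -m inch '{"dp":[[1.6,-2.5,0],[1.6,-2.5,-4],[1.6,-2.5,-8],[1.6,-2.5,-10],[1.6,-2.5,-10],[1.6,-2.5,-10]],"roll":[0,0,0,0,0,0],"grip":[255,255,255,255,255,255]}';python3 -c "
from h import *
ov((533,77),(532.5,77),45,'ov4');print(env.get_obs()['ee_pos'])"
```

```text
t: 33.97
ee_pos: [531.4, 77.3, 73.1]
tool_rot: [-180.0, 0.0, 66.9]
ft_force: [0.1, -0.2, -1.1]
gripper_width: 40.5
[531.58749932  77.34760437  73.23140126]
```

View pics/ov4.png

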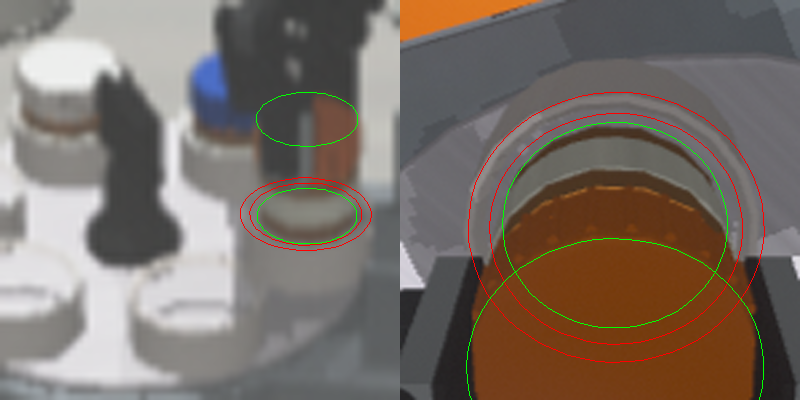

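```bash
python3 -m inch '{"dp":[[0,0,-4],[0,0,-8],[0,0,-10],[0,0,-10],[0,0,-10]],"roll":[0,0,0,0,0],"grip":[255,255,255,255,255]}';python3 -m inch '{"dp":[[0,0,-3],[0,0,-6],[0,0,-8],[0,0,-8],[0,0,-8]],"roll":[0,0,0,0,0],"grip":[255,255,255,255,255]}'
```

```text
t: 34.48
ee_pos: [531.3, 77.4, 62.9]
tool_rot: [-180.0, 0.0, 66.9]
ft_force: [0.0, -0.0, 0.1]
gripper_width: 40.5
t: 34.9
ee_pos: [531.4, 77.4, 55.0]
tool_rot: [-180.0, 0.0, 66.9]
ft_force: [0.0, -0.6, -1.5]
gripper_width: 40.2
```

```bash
python3 -m inch '{"dp":[[0,0,-1],[0,0,-2],[0,0,-3],[0,0,-3]],"roll":[0,0,0,0],"grip":[255,255,255,255]}';python3 -m inch '{"dp":[[0,0,1],[0,0,1],[0,0,1],[0,0,1],[0,0,20],[0,0,50],[0,0,80],[0,0,80]],"roll":[0,0,0,0,0,0,0,0],"grip":[85,85,85,85,85,85,85,85]}';python3 -c "
from h import *
s=snap('wrist','w21');s=snap('side');crop(s,220,340,190,280,5,'sd21')"
```

```text
t: 35.23
ee_pos: [531.8, 77.4, 52.8]
tool_rot: [180.0, -0.0, 66.9]
ft_force: [-0.8, -0.8, 4.2]
gripper_width: 40.2
t: 35.9
ee_pos: [535.3, 77.5, 137.2]
tool_rot: [179.5, -0.2, 66.9]
ft_force: [1.0, 0.1, 1.2]
gripper_width: 57.0
```

View pics/w21.png

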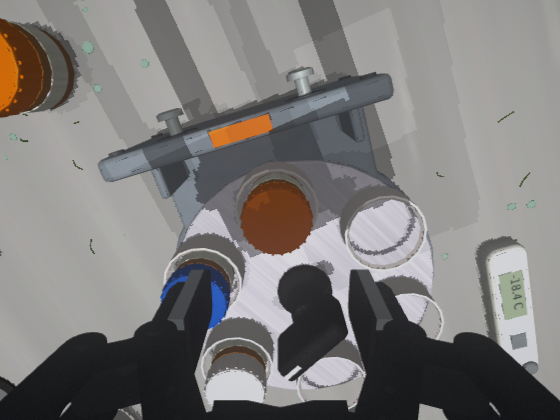

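View pics/sd21.png

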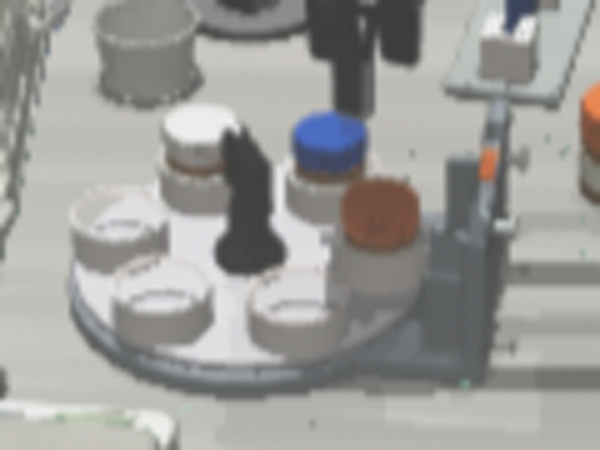

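```bash
python3 -m inch '{"dp":[[35,-4,0],[75,-8.5,0],[75,-8.5,0],[75,-8.5,0],[75,-8.5,0],[75,-8.5,0],[75,-8.5,0],[75,-8.5,0]],"roll":[-1.4,-2.8,-4.2,-5.6,-7,-8.4,-8.6,-8.6],"grip":[85,85,85,85,85,85,85,85]}';python3 -m inch '{"dp":[[0,0,-20],[0,0,-40],[0,0,-53],[0,0,-55],[0,0,-55],[0,0,-55]],"roll":[0,0,0,0,0,0],"grip":[85,85,85,85,85,85]}';python3 -c "
from h import *
s=snap('wrist','w22')"; python3 -m inch '{"dp":[[0,0,0],[0,0,0],[0,0,0],[0,0,0]],"roll":[0,0,0,0],"grip":[255,255,255,255]}' 40
```

```text
t: 36.67
ee_pos: [605.6, 68.9, 130.8]
tool_rot: [-179.9, 0.1, 24.0]
ft_force: [-0.5, 0.8, 0.3]
gripper_width: 57.1
t: 37.17
ee_pos: [606.8, 68.9, 77.5]
tool_rot: [180.0, -0.0, 24.0]
ft_force: [0.1, 0.3, 1.2]
gripper_width: 57.2
t: 37.55
ee_pos: [606.3, 68.6, 78.0]
tool_rot: [180.0, 0.0, 23.9]
ft_force: [-0.5, -0.1, 3.4]
gripper_width: 13.0
```

View pics/w22.png

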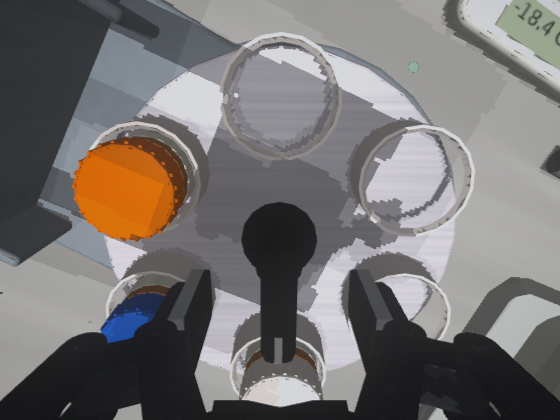

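```bash
python3 -m inch '{"dp":[[0,0,0],[0,0,0],[0,0,0],[0,0,0],[0,0,0],[0,0,0],[0,0,0],[0,0,0]],"roll":[0.5,1.5,2.7,3.9,5.1,6.3,7.5,8.7],"grip":[255,255,255,255,255,255,255,255]}';python3 -m inch '{"dp":[[0,0,0],[0,0,0],[0,0,0],[0,0,0],[0,0,0],[0,0,0]],"roll":[1,2,3,3.3,3.3,3.3],"grip":[255,255,255,255,255,255]}';python3 -m inch '{"dp":[[0,0,0],[0,0,0],[0,0,0],[0,0,30],[0,0,70],[0,0,110],[0,0,150],[0,0,190]],"roll":[0,0,0,0,0,0,0,0],"grip":[85,85,85,85,85,85,85,85]}';python3 -c "
from h import *
s=snap('wrist','w23'); s=snap('scene');crop(s,140,340,150,260,4,'sc23')"
```

```text
t: 38.22
ee_pos: [605.4, 68.5, 78.3]
tool_rot: [-179.9, 0.1, 67.7]
ft_force: [-4.6, -2.1, 10.0]
gripper_width: 12.9
t: 38.72
ee_pos: [605.3, 68.2, 78.2]
tool_rot: [-179.9, 0.1, 83.9]
ft_force: [-4.4, -3.6, 8.2]
gripper_width: 12.7
t: 39.38
ee_pos: [606.4, 69.1, 269.1]
tool_rot: [180.0, -0.0, 83.9]
ft_force: [0.4, 0.3, -0.3]
gripper_width: 56.9
```

View pics/w23.png

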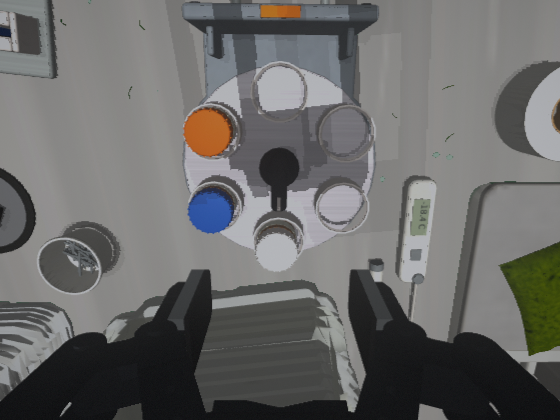

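View pics/sc23.png

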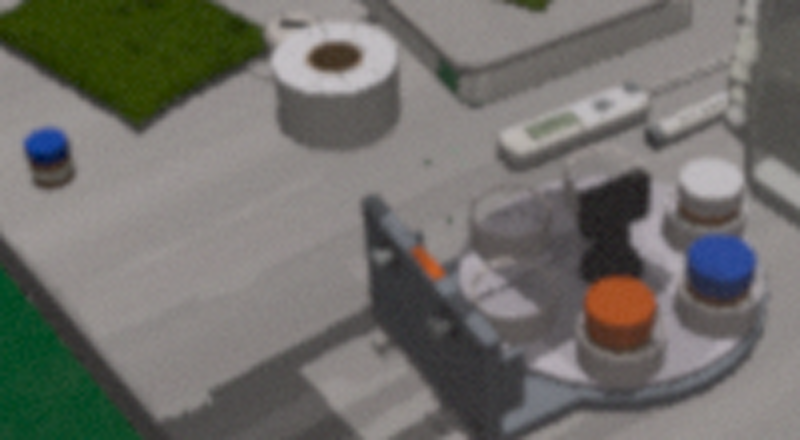

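```bash
python3 -m inch '{"dp":[[-15,-26,0],[-30,-52,0],[-45,-78,0],[-60,-104,0],[-75,-130,0],[-90,-156,0],[-105,-182,0],[-120,-208,0]],"roll":[-1.4,-2.8,-4.2,-5.6,-7,-8.4,-9.8,-11.2],"grip":[85,85,85,85,85,85,85,85]}';python3 -m inch '{"dp":[[-15,-26,0],[-30,-52,0],[-44,-76,0],[-44,-76,0],[-44,-76,0],[-44,-76,0],[-44,-76,0],[-44,-76,0]],"roll":[-1.4,-2.8,-4.2,-5.6,-7,-8,-8,-8],"grip":[85,85,85,85,85,85,85,85]}';python3 -m inch '{"dp":[[0,0,0],[0,0,0]],"roll":[0,0],"grip":[85,85]}';python3 -c "
from h import *
s=snap('wrist','w24');crop(s,190,380,60,330,3,'w24c')"
```

```text
t: 40.15
ee_pos: [485.7, -140.1, 266.8]
tool_rot: [-180.0, 0.0, 27.6]
ft_force: [1.0, 0.2, 0.5]
gripper_width: 56.6
t: 40.82
ee_pos: [442.6, -215.1, 266.9]
tool_rot: [-180.0, 0.0, -11.9]
ft_force: [0.9, -0.4, 0.1]
gripper_width: 56.9
t: 40.98
ee_pos: [442.7, -214.9, 267.1]
tool_rot: [-180.0, 0.0, -12.0]
ft_force: [-0.1, -0.2, 0.0]
gripper_width: 57.3
```

View pics/w24.png

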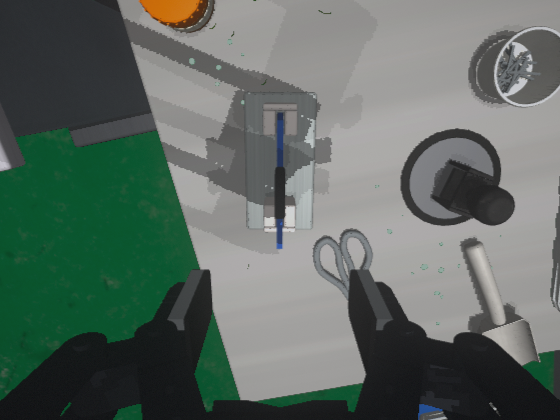

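```bash
python3 -c "
from h import *
s=snap('wrist');crop(s,240,320,80,260,4.2,'w24c');print(unproj(s,[(280.3,193)],134),unproj(s,[(280.3,113),(279.5,247)],106),proj(s,[442.7,-214.9,134]))"
```

```text
[[ 444.59079092 -212.96016458  134.        ]] [[ 456.45622185 -156.97274739  106.        ]
 [ 432.2343174  -268.58547592  106.        ]] [[278.39714564 195.8954516 ]]
```

View pics/w24c.png

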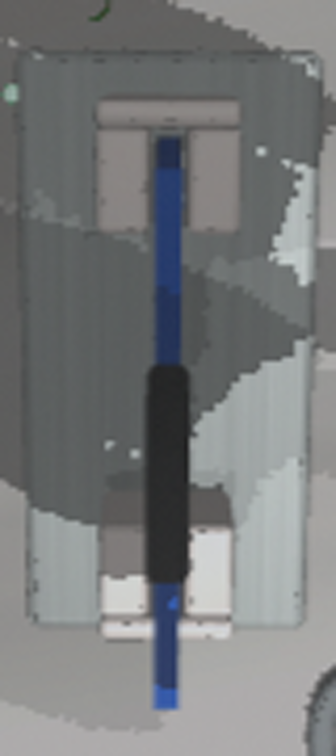

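```bash
python3 -m inch '{"dp":[[1.8,2,-30],[1.8,2,-60],[1.8,2,-100],[1.8,2,-135],[1.8,2,-150],[1.8,2,-157],[1.8,2,-157],[1.8,2,-157]],"roll":[0,0,0,0,0,0,0,0],"grip":[85,85,85,85,85,85,85,85]}';python3 -c "
from h import *
s=snap('wrist','w25')"; python3 -m inch '{"dp":[[0,0,0],[0,0,0],[0,0,0],[0,0,0],[0,0,0],[0,0,0]],"roll":[0,0,0,0,0,0],"grip":[150,255,255,255,255,255]}' 60
```

```text
t: 41.75
ee_pos: [445.0, -213.4, 110.8]
tool_rot: [180.0, -0.0, -12.1]
ft_force: [-0.1, -0.6, -0.2]
gripper_width: 56.7
t: 42.3
ee_pos: [444.2, -213.2, 111.1]
tool_rot: [180.0, 0.0, -12.1]
ft_force: [-2.0, 0.3, 7.3]
gripper_width: 6.8
```

View pics/w25.png

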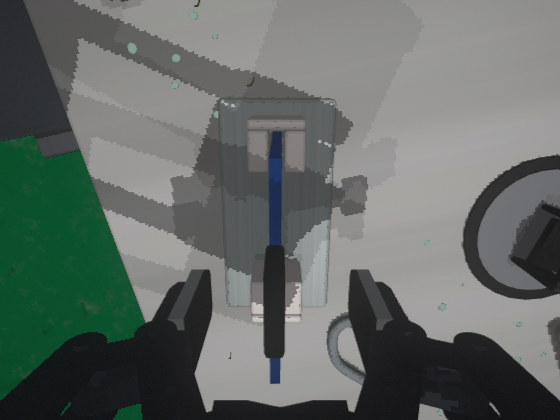

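```bash
python3 -m inch '{"dp":[[0,0,15],[0,0,35],[0,0,60],[0,0,90],[0,0,110],[0,0,110],[0,0,110],[0,0,110]],"roll":[0,0,0,0,0,0,0,0],"grip":[255,255,255,255,255,255,255,255]}';python3 -c "
from h import *
s=snap('side');crop(s,270,370,110,230,5,'sd26');s=snap('wrist','w26');print(env.get_obs()['ee_pos'])"
```

```text
t: 42.97
ee_pos: [443.6, -212.6, 219.4]
tool_rot: [-180.0, 0.1, -12.1]
ft_force: [1.0, 0.8, -0.9]
gripper_width: 6.6
[ 443.29130656 -212.39978221  218.75065657]
```

View pics/w26.png

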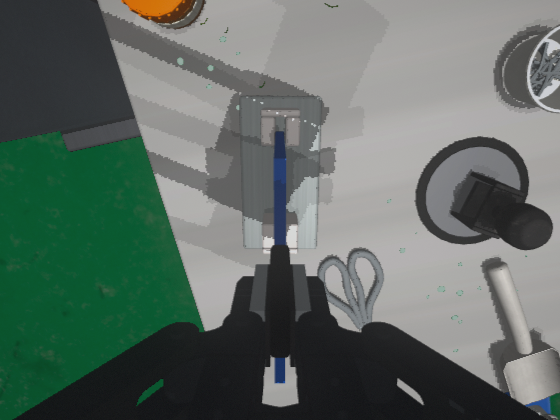

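View pics/sd26.png

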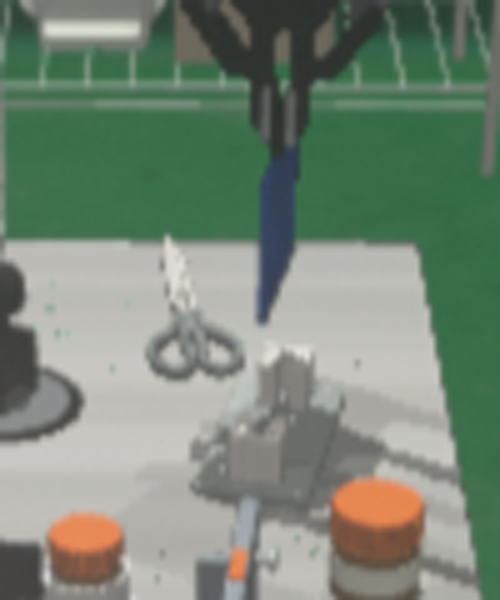

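```bash
python3 -m inch '{"dp":[[-3,38,5],[-6,76,10],[-9,114,10],[-13,152,10],[-17,190,10],[-21,228,10],[-25,266,10],[-28,302,10]],"roll":[0.2,0.4,0.6,0.8,1,1.2,1.2,1.2],"grip":[255,255,255,255,255,255,255,255]}';python3 -m inch '{"dp":[[0,0,0],[0,0,0],[0,0,0],[0,0,-30],[0,0,-60],[0,0,-85],[0,0,-85],[0,0,-85]],"roll":[0,0,0,0,0,0,0,0],"grip":[255,255,255,255,255,255,255,255]}';python3 -c "
from h import *
s=snap('side');crop(s,270,370,180,280,6,'sd27');s=snap('wrist','w27');s=snap('scene');crop(s,190,290,170,270,6,'sc27');print(env.get_obs()['ee_pos'])"
```

```text
t: 43.73
ee_pos: [414.7, 90.7, 229.1]
tool_rot: [180.0, 0.2, -6.1]
ft_force: [0.8, -0.6, -2.2]
gripper_width: 6.8
t: 44.4
ee_pos: [415.3, 87.5, 144.3]
tool_rot: [179.9, 0.2, -6.2]
ft_force: [-0.7, -0.8, -1.8]
gripper_width: 6.8
[417.91372319  88.29157002 146.61883796]
```

View pics/w27.png

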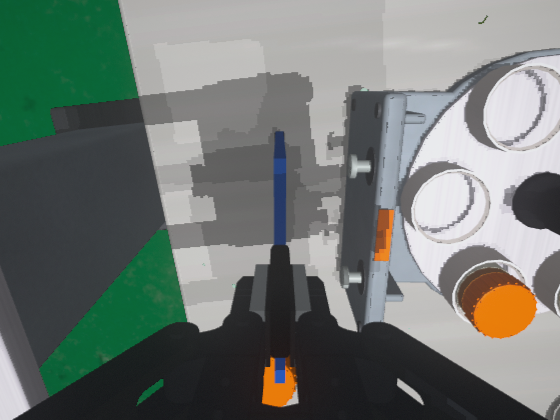

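View pics/sd27.png

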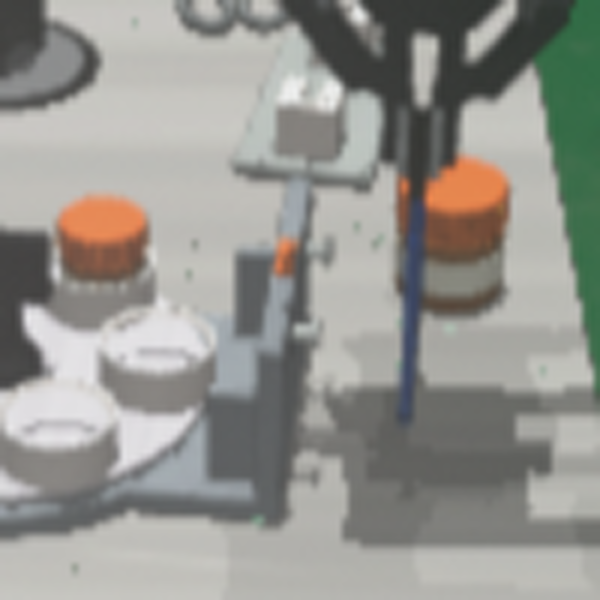

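View pics/sc27.png

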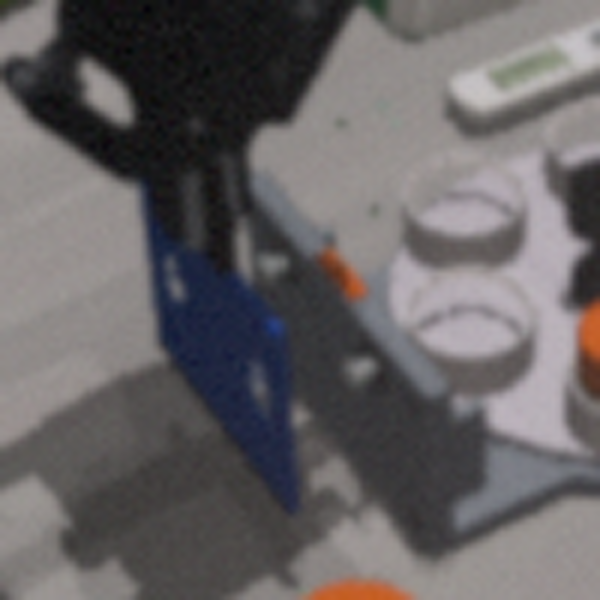

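```bash
python3 - <<'E'
from h import *
s=snap('wrist');crop(s,250,420,80,400,2.4,'w27c');print(env.get_obs()['ee_pos'])
E
```

```text
[417.92312978  88.48524569 146.71203669]
```

View pics/w27c.png

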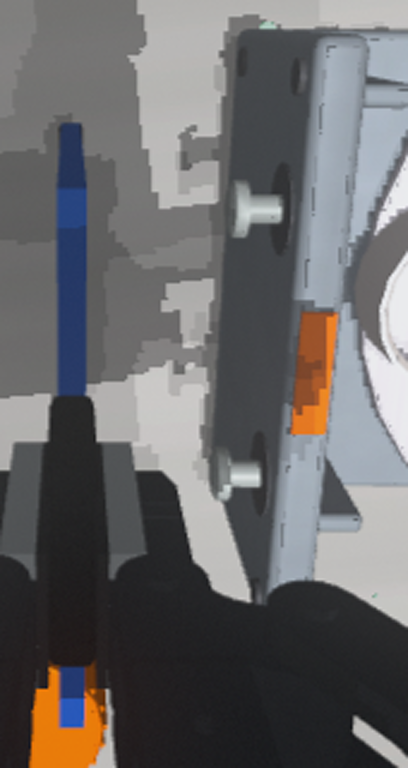

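```bash
python3 - <<'E'
from h import *
s=snap('wrist');ee=env.get_obs()['ee_pos'];ze=ee[2]-101.1
c=lambda x,y:(250+x/2.4,80+y/2.4)
N=unproj(s,[c(267,207),c(247,473)],78);print("necks",N.round(1),"mid",N.mean(0).round(1),"sep",np.linalg.norm(N[0]-N[1]),"yaw",np.degrees(np.arctan2(-(N[0]-N[1])[0],(N[0]-N[1])[1])))
W=unproj(s,[c(316,40),c(272,590)],95);print("wall top front edge",W.round(1),np.degrees(np.arctan2(-(W[0]-W[1])[0],(W[0]-W[1])[1])))
# top face back edge
# plate top-edge ends
P=unproj(s,[c(71,186),c(72,726)],ze+96);print("plate ends",P.round(1),P.mean(0).round(1),np.linalg.norm(P[0]-P[1]), np.degrees(np.arctan2(-(P[0]-P[1])[0],(P[0]-P[1])[1])))
B=unproj(s,[c(70,125)],ze);print("lower far corner",B.round(1))
a=np.radians(-6);R2=np.array([[np.cos(a),-np.sin(a)],[np.sin(a),np.cos(a)]])
print("studs in shield-relative (changer axes): ",(R2.T@(N.mean(0)-P.mean(0))[:2]).round(1), "vs TCP",(R2.T@(N.mean(0)-ee)[:2]).round(1))
E
```

```text
necks [[469.1 119.2  78. ]
 [461.1  49.   78. ]] mid [465.1  84.1  78. ] sep 70.64504471868888 yaw -6.472947780468153
wall top front edge [[477.1 157.   95. ]
 [463.1  24.8  95. ]] -6.043119748010498
plate ends [[424.3 140.6 141.6]
 [412.8  31.  141.6]] [418.6  85.8 141.6] 110.22404908225872 -5.975162657687485
lower far corner [[424.3 139.7  45.6]]
studs in shield-relative (changer axes):  [46.5  3.2] vs TCP [47.5  0.5]
```

```bash
python3 - <<'E'
from h import *
A=snap('scene');crop(A,205,275,190,260,10,'sc28');B=snap('side');crop(B,300,350,200,280,9,'sd28')
ee=env.get_obs()['ee_pos'];ze=ee[2]-101.1;a=np.radians(-6);ux=np.array([np.cos(a),np.sin(a)]);uy=np.array([-np.sin(a),np.cos(a)])
def at(c,x,y,z): p=np.array(c[:2])+x*ux+y*uy; return [p[0],p[1],z]
S=(465.1,84.1);P=(418.6,85.8)
for nm,I,x0,y0,f in(("scene",A,205,190,10),("side",B,300,200,9)):
    g=lambda pts:((proj(I,pts)-[x0,y0])*f).round(0).tolist()
    print(nm,"heads outer",g([at(S,-8.5,35,78),at(S,-8.5,-35,78)]),"keyhole",g([at(P,-2.5,35,ze+46),at(P,-2.5,-35,ze+46)]),"corners low",g([at(P,0,55,ze),at(P,0,-55,ze)]),"top",g([at(P,0,55,ze+96),at(P,0,-55,ze+96)]))
E
```

```text
scene heads outer [[282.0, 255.0], [429.0, 429.0]] keyhole [[133.0, 285.0], [277.0, 465.0]] corners low [[121.0, 371.0], [342.0, 655.0]] top [[83.0, 71.0], [318.0, 352.0]]
side heads outer [[199.0, 322.0], [216.0, 198.0]] keyhole [[337.0, 288.0], [348.0, 165.0]] corners low [[318.0, 452.0], [337.0, 254.0]] top [[332.0, 180.0], [350.0, -7.0]]
```

View pics/sc28.png

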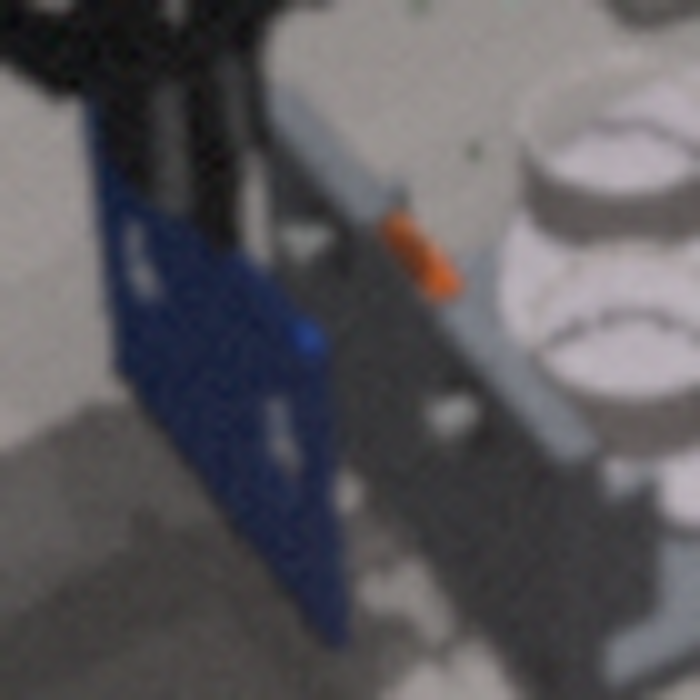

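View pics/sd28.png

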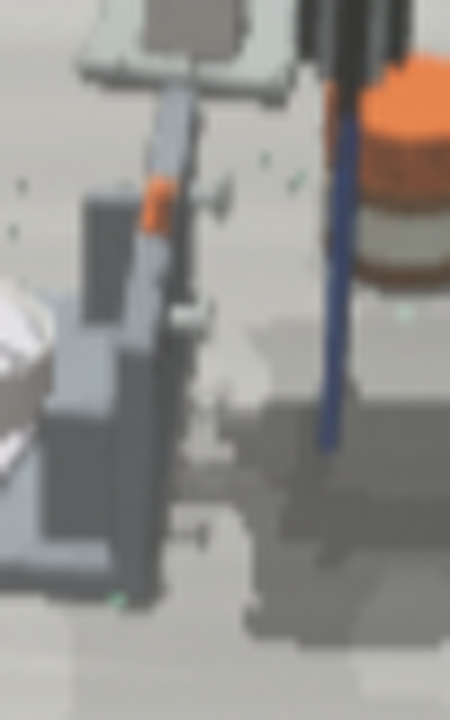

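```bash
python3 -m inch '{"dp":[[10,-0.4,-5],[20,-0.8,-10],[28,-1.2,-13.5],[28,-1.2,-13.5],[28,-1.2,-13.5],[28,-1.2,-13.5]],"roll":[0,0,0,0,0,0],"grip":[255,255,255,255,255,255]}';python3 -c "
from h import *
A=snap('scene');crop(A,205,285,190,260,9,'sc29');B=snap('side');crop(B,300,350,200,280,7,'sd29');s=snap('wrist');crop(s,250,420,80,400,1.8,'w29c');print(env.get_obs()['ee_pos'])"
```

```text
t: 45.25
ee_pos: [444.0, 87.7, 131.4]
tool_rot: [180.0, 0.1, -6.1]
ft_force: [0.2, 0.0, -1.8]
gripper_width: 6.8
[443.93540272  87.73149937 131.74344778]
```

View pics/sc29.png

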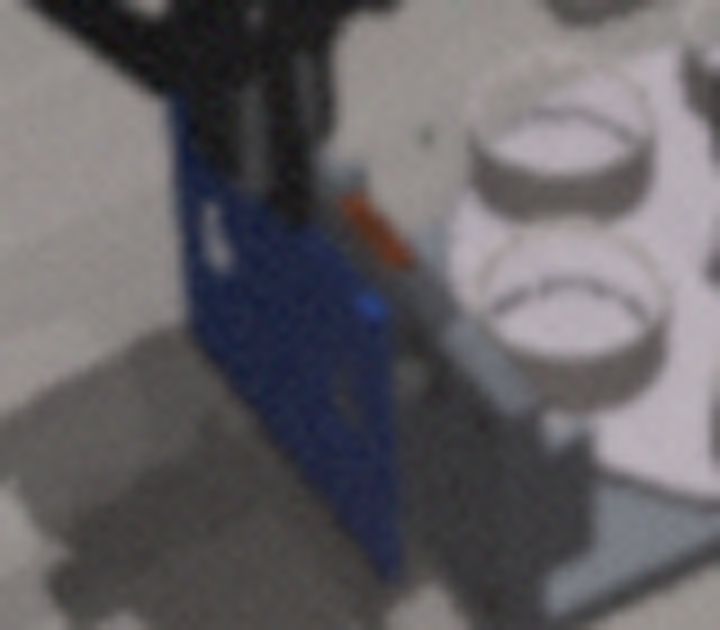

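View pics/sd29.png

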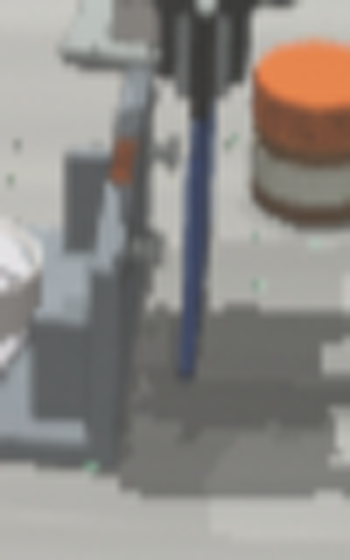

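View pics/w29c.png

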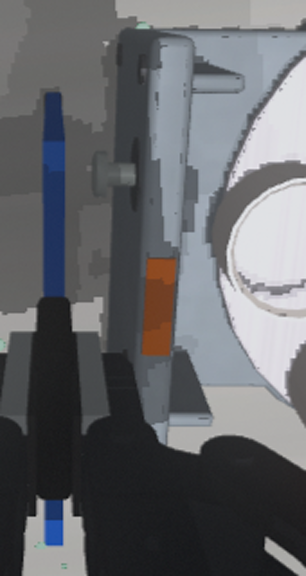

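```bash
python3 - <<'E'
from h import *
s=snap('wrist');crop(s,260,345,110,200,7,'w30c');print(env.get_obs()['ee_pos'])
crop(s,260,345,330,400,7,'w30d')
E
```

```text
[444.02671672  87.70072992 131.81532341]
```

View pics/w30c.png

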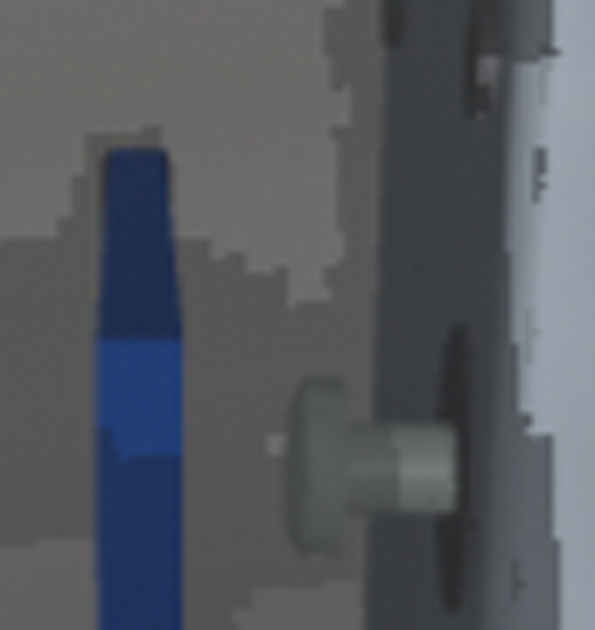

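View pics/w30d.png

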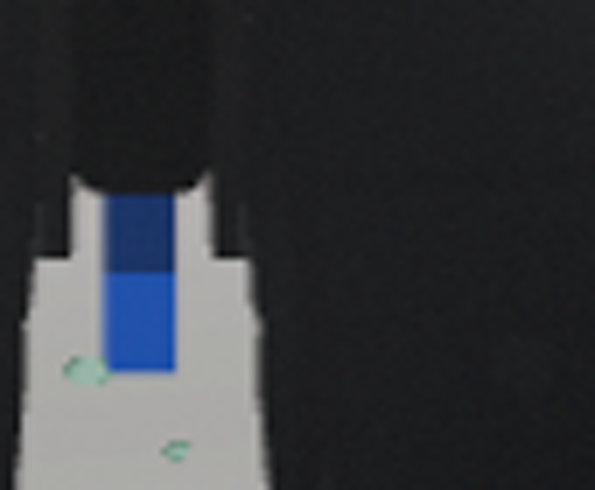

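```bash
python3 - <<'E'
from h import *
s=snap('wrist');ee=env.get_obs()['ee_pos'];ze=ee[2]-101.1;a=np.radians(-6);ux=np.array([np.cos(a),np.sin(a)]);uy=np.array([-np.sin(a),np.cos(a)])
N=unproj(s,(317.4,176.9),78)[0];T=unproj(s,(279.9,158.3),ze+96)[0];L=unproj(s,(279.6,131.4),ze)[0];Q=unproj(s,(280,383.1),ze+96)[0]
print(ee,N,T,L,Q)
for n,p in(("top",T),("low",L)): d=N[:2]-p[:2]; print(n,"dx",d@ux,"dy (want -20):",d@uy)
M=(T+Q)/2;d=N[:2]-M[:2];print("mid: dx",d@ux,"dy want 35:",d@uy, np.linalg.norm(T-Q)); d=N[:2]-ee[:2];print("tcp",d@ux,d@uy)
E
```

```text
[444.11771541  87.72636485 131.86183209] [468.38563783 118.60567328  78.        ] [450.36849666 139.53466808 126.76183209] [450.28204252 139.29946101  30.76183209] [438.87614687  29.92907343 126.76183209]
top dx 20.106117054961267 dy (want -20): -18.931039493725873
low dx 20.167511759163656 dy (want -20): -18.688084000800355
mid: dx 20.09236161388745 dy want 35: 36.17218120131217 110.2064448238528
tcp 20.90721354613066 33.24683698689178
```

```bash
python3 -m inch '{"dp":[[3,-0.2,1.3],[7,-0.4,1.3],[11,-0.6,1.3],[14,-0.8,1.3],[14,-0.8,1.3]],"roll":[0,0,0,0,0],"grip":[255,255,255,255,255]}';python3 -m inch '{"dp":[[3,-0.2,0],[6,-0.4,0],[6,-0.4,0],[6,-0.4,0]],"roll":[0,0,0,0],"grip":[255,255,255,255]}';python3 -c "
from h import *
A=snap('scene');crop(A,205,285,190,260,9,'sc31');B=snap('side');crop(B,300,350,200,280,7,'sd31');s=snap('wrist');crop(s,260,345,110,200,7,'w31c');print(env.get_obs()['ee_pos'])"
```

```text
t: 45.92
ee_pos: [459.7, 86.8, 133.2]
tool_rot: [-180.0, -0.1, -6.1]
ft_force: [0.4, -0.7, -1.7]
gripper_width: 7.1
t: 46.25
ee_pos: [464.5, 86.5, 133.0]
tool_rot: [180.0, 0.0, -6.1]
ft_force: [-0.1, -0.0, -0.9]
gripper_width: 7.0
[464.26219918  86.48538121 133.05032452]
```

View pics/w31c.png

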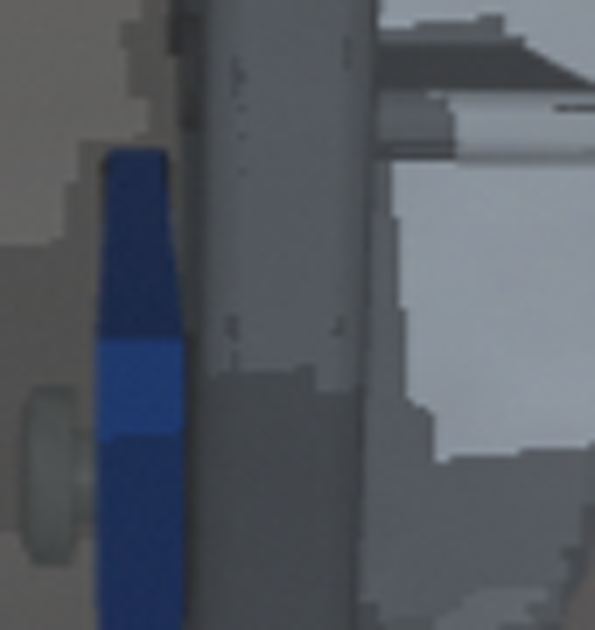

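View pics/sc31.png

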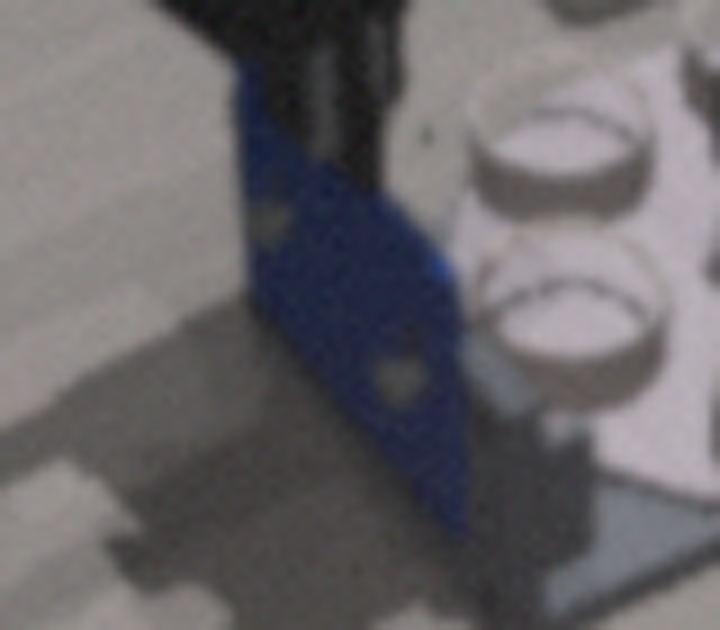

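View pics/sd31.png

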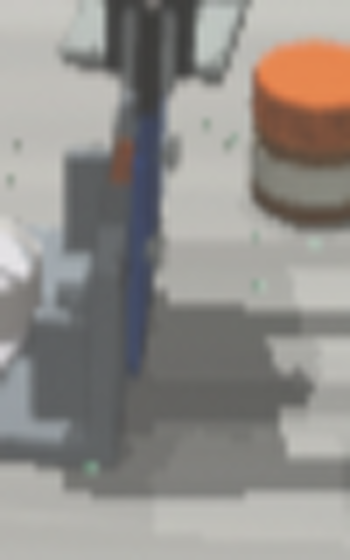

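Both heads are through the keyholes with no contact force. Lowering now.

```bash
python3 -m inch '{"dp":[[0,0,-2],[0,0,-4],[0,0,-7],[0,0,-10],[0,0,-12],[0,0,-12],[0,0,-12]],"roll":[0,0,0,0,0,0,0],"grip":[255,255,255,255,255,255,255]}';python3 -m inch '{"dp":[[0,0,-2],[0,0,-4],[0,0,-5],[0,0,-5]],"roll":[0,0,0,0],"grip":[255,255,255,255]}'
```

```text
t: 46.98
ee_pos: [464.2, 86.5, 120.8]
tool_rot: [180.0, 0.0, -6.1]
ft_force: [-0.1, -0.4, -1.5]
gripper_width: 7.2
t: 47.32
ee_pos: [464.2, 86.5, 115.8]
tool_rot: [180.0, 0.0, -6.1]
ft_force: [0.3, 0.5, -2.1]
gripper_width: 6.7
```

```bash
python3 -m inch '{"dp":[[0,0,-1],[0,0,-2],[0,0,-2],[0,0,-2]],"roll":[0,0,0,0],"grip":[255,255,255,255]}';python3 -m inch '{"dp":[[0,0,-1],[0,0,-2],[0,0,-2],[0,0,-2]],"roll":[0,0,0,0],"grip":[255,255,255,255]}';python3 -c "
from h import *
A=snap('scene');crop(A,205,285,190,260,9,'sc32');B=snap('side');crop(B,300,350,200,280,7,'sd32');s=snap('wrist');crop(s,260,345,110,200,7,'w32c')"
```

```text
t: 47.65
ee_pos: [464.6, 86.5, 114.4]
tool_rot: [-180.0, -0.0, -6.1]
ft_force: [-0.9, -0.3, 3.3]
gripper_width: 6.8
t: 47.98
ee_pos: [464.8, 86.5, 114.0]
tool_rot: [-180.0, -0.1, -6.1]
ft_force: [-5.7, -0.3, 22.9]
gripper_width: 6.9
```

View pics/sc32.png

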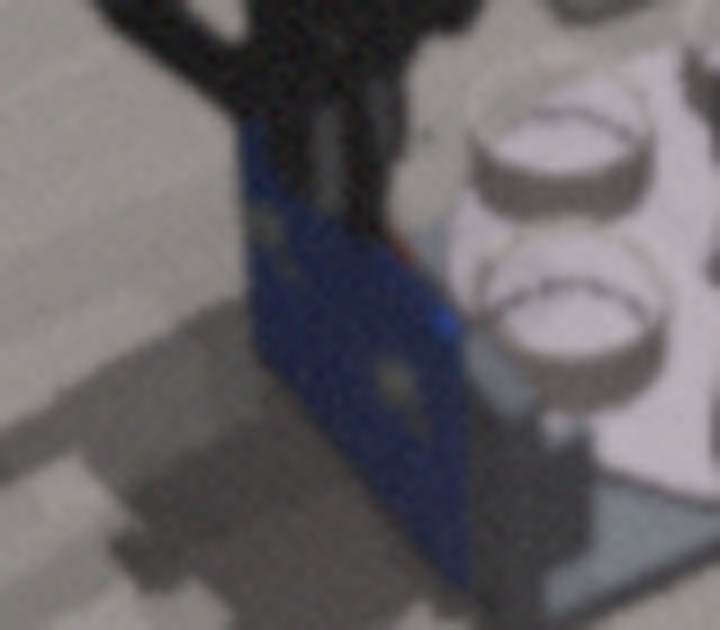

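View pics/w32c.png

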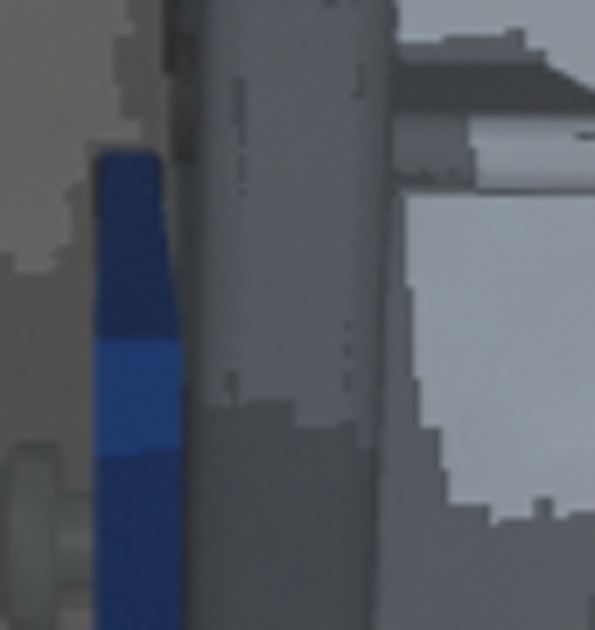

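```bash
python3 -m inch '{"dp":[[0,0,2],[0,0,2],[0,0,2],[0,0,2],[0,0,2],[0,0,2]],"roll":[0,0,0,0,0,0],"grip":[255,255,200,150,150,150]}';python3 -m inch '{"dp":[[0,0,0],[0,0,15],[0,0,40],[0,0,80],[0,0,120],[0,0,150],[0,0,150]],"roll":[0,0,0,0,0,0,0],"grip":[130,130,130,130,130,130,130]}';python3 -c "
from h import *
A=snap('scene');crop(A,190,350,170,290,5,'sc33');B=snap('side');crop(B,220,370,180,290,5,'sd33');s=snap('wrist','w33')"
```

```text
t: 48.63
ee_pos: [464.3, 86.5, 113.8]
tool_rot: [180.0, 0.0, -6.1]
ft_force: [-0.9, -0.7, 0.1]
gripper_width: 34.9
t: 49.22
ee_pos: [468.5, 86.7, 270.4]
tool_rot: [-179.9, -0.6, -6.1]
ft_force: [1.6, -0.1, -0.7]
gripper_width: 42.0
```

View pics/sc33.png

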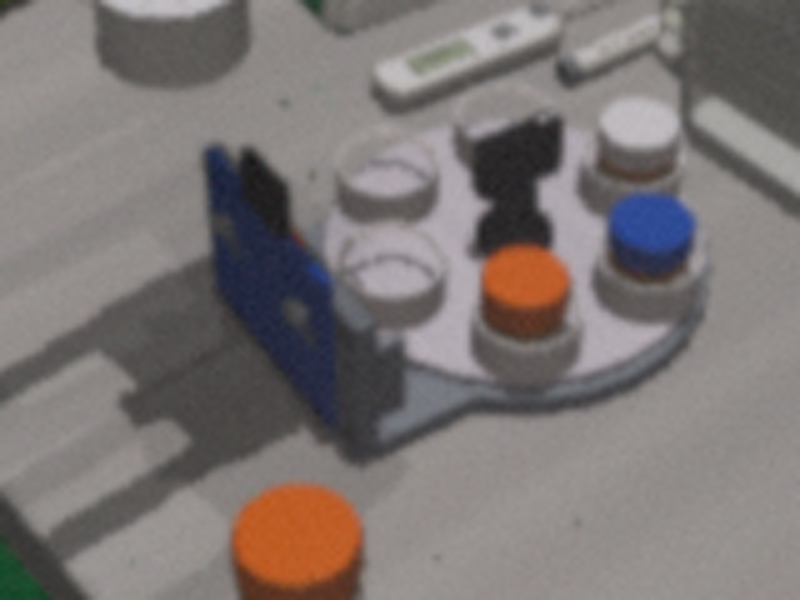

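View pics/sd33.png

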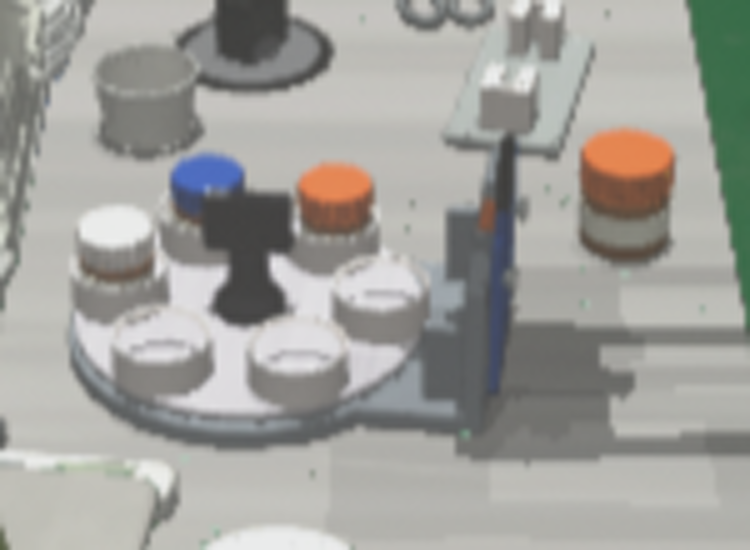

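View pics/w33.png

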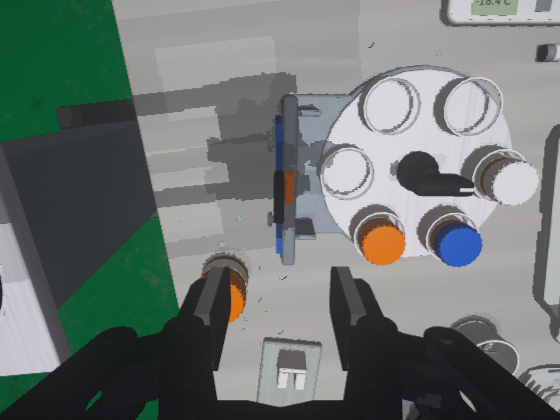

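```bash
python3 -m inch '{"dp":[[0,0,0],[0,0,0],[0,0,0],[0,0,0],[0,0,0],[0,0,0]],"roll":[0,0,0,0,0,0],"grip":[130,130,130,130,130,130]}';python3 - <<'E'
from h import *
s=snap('wrist');c=(272+360)/2
E=unproj(s,[(279.5,116),(279,252)],109.5);M=E.mean(0);a=np.radians(-6);ux=np.array([np.cos(a),np.sin(a)]);uy=np.array([-np.sin(a),np.cos(a)])
d=M[:2]-np.array([465.1,84.1]);print("shield top mid rel studs",d@ux,d@uy,np.linalg.norm(E[0]-E[1]))
for n,uv in(("orange",(383,245)),("blue",(459,246)),("white",(513,183))): 
    p=unproj(s,uv,70)[0][:2]-[606,69]; print(n,p@ux,p@uy)
A=snap('scene','final')
E
```

```text
t: 49.87
ee_pos: [464.3, 86.5, 263.7]
tool_rot: [180.0, 0.0, -6.1]
ft_force: [0.6, 0.7, 0.1]
gripper_width: 41.9
shield top mid rel studs -0.5923433398120247 2.8974152537450193 114.05526642379353
orange -41.68439741727344 -64.51916707132594
blue 32.248859186169035 -65.6217111216204
white 72.62837358247994 -2.703882633554881
```

View pics/final.png

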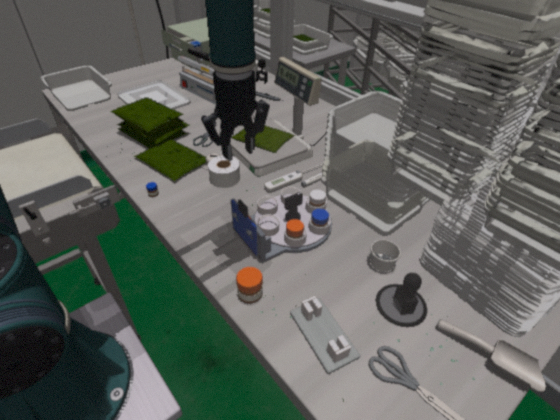

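```bash
python3 -c "
from rig import env
print(env.job_done())"
```

```text
the job is handed in; nothing more can be done
None
```

I finished the job and handed it in at about 50 s of the 210 s allowed; no verdict was reported. I moved the stamp to the mat and loaded the white, blue and orange pots, turning one click counter-clockwise after each. Then I hung the shield and let go.

**Pots:** All three were there, and the last pictures show them in neighbouring cups, orange at st1, blue at st2 and white at st3. They measure within about 6 mm of those stops (limit 12 mm). Each seated with the expected floor contact at a tool height of about 53 mm.

**Shield:** Both stud heads show through the keyholes. It seated with 23 N at the predicted height, and after release its top edge was 0.6 mm from the studs in depth. My last sideways reading was 2.9 mm off, against a 5 mm limit. That reading is rough: the same pixels gave the plate as 114 mm wide instead of 110, and the slots allow about 2 mm of play. It hangs with a slight lean in the side picture; I judged this within the limit but did not measure it.

**Rest of the scene:** The stamp stands upright on the mat. The robot never went near the roll or the tub, and both look unmoved. The gripper was clear of everything at hand-in.

**Disagreements:** The cameras and the tool position differed by 2–3 mm on the way. For the shield I followed the close wrist view.

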